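Load the reagent carrier and raise its handle

ROBOT

A 6-joint arm with a two-finger parallel gripper is mounted at the origin on a cart in front of the work surface, level with it; the furniture and walls round the work are solid. World frame = base frame: x ahead of the robot, y to its left, z up, the work surface at z = 0. Lengths are in m, angles in rad, forces in N, time in s.
With the tool pointing down it reaches from about 0.35 to 0.85 m from the base axis. Payload 8.1 kg.
Tool frame: the origin (TCP) lies at the centre of the arm's flange, where the gripper is bolted on; the fingertips stand robot.tips_ahead ahead of it and the grasp point (between the pads) lies 155 mm ahead of it (robot.tips_ahead is the distance from the TCP to the fingertips, in m); z points along the fingers, y is the line along which they close (so a half turn about z gives the same grasp; the last joint's range is limited). The gripper opens to 85 mm and grips with 20 to 120 N. Pads are 22 mm wide; open, the fingers measure 114 mm over their backs; the gripper's body (76 mm by 85 mm) begins 54 mm behind the grasp point. The pads swing forward as they close: fully open they stand 13 mm farther back than shut.
Start: joints at [1.052, 0.13, 1.488, -0, 1.523, -0.085], TCP at [0.252, 0.544, 0.405] pointing down, gripper open.
Joint ranges: [-2.96, 2.96], [-0.89, 2.26], [0.02, 2.5], [-1.34, 4.48], [0, 2.73], [-2.66, 2.66]. Speed limits (rad/s): [2.39, 2.39, 2.79, 3.14, 3.14, 3.14].

INTERFACE

Orientations are given as a unit quaternion [w, x, y, z].
In Python, from plant import robot gives the robot as it stands.
- The arm moves only by the tool apply_moves, never from a script. Its argument "commands" is one flat list of numbers, 6 for each row, row after row: the shift along the tool's x, y, z in mm, then the turn, a rotation vector about the tool's x, y, z in degrees. In form: [x, y, z, wx, wy, wz, x, y, z, wx, wy, wz, ...]. A call has exactly 8 rows; each row is the pose to reach, as a shift and turn from the pose commanded when the call began, along the tool's axes at that moment; what a row does not reach only later rows make up. A row lasts 1/8 s, in which the tool goes at most 62.5 mm and 10.7 degrees, less where a joint would pass 70% of its speed; a pose out of reach is approached as far as the arm can. A call with a gripper value outside its range is refused whole. "grip" is the opening, from -1 (shut) to 1 (fully open), so that 0 is half open, set as the call begins (left out, the last holds). The fingers move at their own pace and stop on an object; the grip force is fixed at half the most. Time passes only in rows, so rows that repeat a pose let the fingers close, or fill a call up. It gives the time, the measured TCP pose, the force, the opening and the grip force at its end, in the units of the state.
- robot.state(): the state, without advancing time (a new reading comes with each control period).
- robot.camera(name): name is "scene" or "top"; returns the picture (420x560x3 uint8, red, green, blue); there is no depth.
- robot.calibration(name): a dict with "fx", "fy", "cx", "cy" (pixels), "T" (4x4, takes a point from camera to world coordinates). Camera axes: x right, y up, looking along -z (the intrinsics and any distortion apply to the point x, -y, -z); pixel columns grow to the right and rows downward; lengths in m; the calibration is good to about 2 mm. A picture is of the moment at which its call begins. calibration takes no time and is no camera call.
- robot.job_done(): hands the job in; it is judged then, once.
The state is a dict: "time_s": time; "joints": joint angles; "qvel": joint speeds; "joint_efforts": joint torques, N m; "ee_pos": TCP position; "ee_rot": TCP orientation; "force": force on the tool from outside, world axes, zero at the start; "torque": the same for the moment, N m; "width": finger opening in m; "grip_force": force on a finger pad.
Only numpy, scipy, OpenCV 4.12 (cv2) and the standard library are available. Lean on these libraries where they do the work, as an engineer would, in place of code of your own. Each camera call takes 0.05 s, during which the arm holds its last target. There are 200 camera calls.

TASK

Put the three brown screw-cap bottles away in the grey reagent carrier, one standing upright in each cell, then swing its carrying handle up until it stands upright over them, ready to be carried off. The bottles are glass: do not tip or drop them, and leave the carrier itself and the other things on the bench where they are.

Things in the scene. Friction and masses are not known exactly. Their poses are not given: they have to be found in the camera images.
- bottle_1_mid (a point): One of three alike brown reagent bottles, loose, rigid, closed, 108 mm tall, upright on the worktop, 105 to 210 g. Round body 44 mm across, straight up to 60 mm, then a shoulder in to a neck 27 mm across at 78 mm; ribbed black screw cap 33 mm across from 84 mm to the top, a good place to hold it. This point: on its axis half-way up, 54 mm above its foot; z up.
- bottle_2_mid (a point): One of three alike brown reagent bottles, loose, rigid, closed, 108 mm tall, upright on the worktop, 105 to 210 g. Round body 44 mm across, straight up to 60 mm, then a shoulder in to a neck 27 mm across at 78 mm; ribbed black screw cap 33 mm across from 84 mm to the top, a good place to hold it. This point: on its axis half-way up, 54 mm above its foot; z up.
- bottle_3_mid (a point): One of three alike brown reagent bottles, loose, rigid, closed, 108 mm tall, upright on the worktop, 105 to 210 g. Round body 44 mm across, straight up to 60 mm, then a shoulder in to a neck 27 mm across at 78 mm; ribbed black screw cap 33 mm across from 84 mm to the top, a good place to hold it. This point: on its axis half-way up, 54 mm above its foot; z up.
- carrier_mid (a point): Grey plastic carrier, loose, 0.65 kg, 74 (x) by 196 (y) mm, walls 46 mm high; handle lugs mid-ends 60 mm high. Three square cells in a row along y, each 52 x 52 mm, 42 mm deep, 62 mm apart centre to centre, 10 mm partitions. This point: its centre, 23 mm above the worktop; x across it, away from the side where the handle lies folded (away from the robot), y along the row to the left, z up.
- cell_left (a point): The left-hand (+y) cell of the carrier: centre of the cell's floor, 4 mm above the worktop. Same axes as the carrier.
- cell_mid (a point): The middle cell of the carrier: centre of the cell's floor, 4 mm above the worktop. Same axes as the carrier.
- cell_right (a point): The right-hand (-y) cell of the carrier: centre of the cell's floor, 4 mm above the worktop. Same axes as the carrier.
- bail (a joint): Carrying handle of the carrier: a steel U with a black grip sleeve, 15 mm thick, 104 mm long, that turns freely on the crossbar. Swings about a level axis along the carrier's y. 0 = folded towards the robot, 0.175 rad above level; grows as it rises; 1.396 = upright over the cells; stop at 1.45. Stiff pivots (0.09 N m, under 1.5 N at the grip): it stays where it is left.
- bail_grip (a point): Centre of the handle's grip sleeve, on the axis of the crossbar, 120 mm from the pivot axis; when the handle is upright it is 168 mm above the worktop.
- bail_pivot (a point): Point on the handle's pivot axis in the middle of the carrier, 48 mm above the worktop; the axis runs along this point's y.
- petri_dish: Petri dish, 64 mm across, 14 mm high, loose; bystander. Origin: centre of its underside.
- spatula: Spatula lying flat, 125 mm long, 10 mm high, loose; bystander. Origin: its middle, underside.
- lens_tissue: Yellow booklet of lens tissue, 68 x 100 x 8 mm, loose; bystander. Origin: centre of its underside.
- marker: White marker pen with a black cap, lying flat, 130 mm long, 16 mm thick, loose; bystander. Origin: its middle, underside.
There are look-alikes about, which are no part of the job. What is shaped like the part that bears bottle_3_mid but green is not meant.

How it is judged:
On the way, in this order (a step that is already met when the one before it is completed fails the run):
1. all three bottles stand in the carrier, one in each cell ((horizontal distance between bottle_1_mid and cell_left below 0.008 m or horizontal distance between bottle_1_mid and cell_mid below 0.008 m or horizontal distance between bottle_1_mid and cell_right below 0.008 m) and z of bottle_1_mid in the frame of cell_mid between 0.042 and 0.06 m and angle between each of bottle_1_mid, bottle_2_mid, bottle_3_mid's own z axis and vertical below 0.14 rad and (horizontal distance between bottle_2_mid and cell_left below 0.008 m or horizontal distance between bottle_2_mid and cell_mid below 0.008 m or horizontal distance between bottle_2_mid and cell_right below 0.008 m) and z of bottle_2_mid in the frame of cell_mid between 0.042 and 0.06 m and (horizontal distance between bottle_3_mid and cell_left below 0.008 m or horizontal distance between bottle_3_mid and cell_mid below 0.008 m or horizontal distance between bottle_3_mid and cell_right below 0.008 m) and z of bottle_3_mid in the frame of cell_mid between 0.042 and 0.06 m), for 0.2 s.
2. the handle is raised upright (value of joint bail above 1.22 rad), for 0.2 s.
At the end, for the whole second after the job is handed in: Each bottle stands upright (within 8 degrees) on the floor of a cell of its own (axis within 8 mm of the cell's centre), at rest; the handle stands within 10 degrees of upright; the carrier is level and within 40 mm of where it was (all of step 1 and value of joint bail above 1.22 rad and distance of carrier_mid from where it was at the start of the episode below 0.04 m and angle between carrier_mid's own z axis and vertical below 0.05 rad and linear speed of each of bottle_1, bottle_2, bottle_3 below 0.03 m/s); the robot touches nothing.
It fails at once if a reagent bottle is tipped over (angle between any of bottle_1_mid, bottle_2_mid, bottle_3_mid's own z axis and vertical above 0.6 rad).
It fails at once if a reagent bottle is dropped (falls freely more than about 25 mm) ((linear speed of bottle_1 above 0.7 m/s and contact force between bottle_1 and anything else below 0.05 N) or (linear speed of bottle_2 above 0.7 m/s and contact force between bottle_2 and anything else below 0.05 N) or (linear speed of bottle_3 above 0.7 m/s and contact force between bottle_3 and anything else below 0.05 N)).
It fails at once if the petri dish, the spatula, the lens tissue or the marker pen is pushed away (more than 40 mm) (distance of any of petri_dish, spatula, lens_tissue, marker from where it was at the start of the episode above 0.04 m).
It also fails if it takes over 72 s, if anything falls off the work surface, if the arm or the gripper's body presses on something with over 40 N, if the wrist force passes 120 N, or if a joint passes its speed limit or range.

## Working session

There is one attempt and no reset: what is moved stays moved. The work goes in short steps, Python scripts to look and compute and a tool call to move; the robot and the scene stay as the last step left them, time stands still between calls to the robot, and variables do not carry over. Pictures are saved under pics/ and viewed, at most 10 in all, crops included, and the job is handed in when it is done.

Besides the shell and the picture viewer there is one more tool, called as name(argument=value, ...) on one line, values as JSON. apply_moves: Moves the arm, as the interface text tells. Its arguments: {"type":"object","properties":{"commands":{"type":"array"},"grip":{"type":"number"}},"required":["commands"]}

```bash
mkdir -p pics; ls; python3 - <<'E'
from plant import robot
import cv2,numpy as np
for n in("scene","top"):
    im=robot.camera(n); cv2.imwrite(f"pics/{n}0.png",im[:,:,::-1]); c=robot.calibration(n); print(n,{k:np.round(v,4).tolist() if k=="T" else v for k,v in c.items()})
print(robot.state(),robot.tips_ahead)
E
```

```text
pics
scene {'fx': 522.0566327663141, 'fy': 522.0566327663141, 'cx': 283.3705125745522, 'cy': 213.39717527033403, 'T': [[0.725, 0.5057, -0.4677, -0.0179], [-0.6887, 0.5431, -0.4804, -0.6171], [0.0111, 0.6704, 0.742, 0.9726], [0.0, 0.0, 0.0, 1.0]]}
top {'fx': 536.9290002095534, 'fy': 536.9290002095534, 'cx': 285.17432720503484, 'cy': 212.40002753493278, 'T': [[-0.0126, 0.9835, -0.1804, 0.2635], [-0.9998, -0.0094, 0.019, -0.0193], [0.017, 0.1806, 0.9834, 1.602], [0.0, 0.0, 0.0, 1.0]]}
{'time_s': 0.1, 'joints': array([ 1.05157842e+00,  1.31091257e-01,  1.48916031e+00, -3.42000202e-07,
        1.52301999e+00, -8.54112680e-02]), 'qvel': array([ 0.00011603, -0.00364924, -0.00189827, -0.00104334,  0.00062137,
        0.00086346]), 'joint_efforts': array([ 2.87413604e-04, -5.70961046e+01, -5.01934254e+01, -2.94376532e-04,
        8.27624666e-03, -2.08060368e-05]), 'ee_pos': array([0.25207977, 0.54424989, 0.40375128]), 'ee_rot': array([-2.49766565e-04,  2.15206456e-01,  9.76568214e-01, -8.01430592e-04]), 'force': array([ 0.15520562,  0.10062371, -0.81589254]), 'torque': array([ 0.05780211, -0.00299002,  0.03400844]), 'grip_force': 0.0, 'width': 0.0851708708570773} 0.1734
```

View pics/scene0.png

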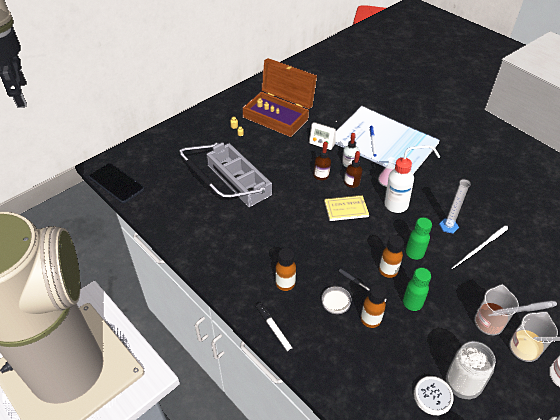

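View pics/top0.png

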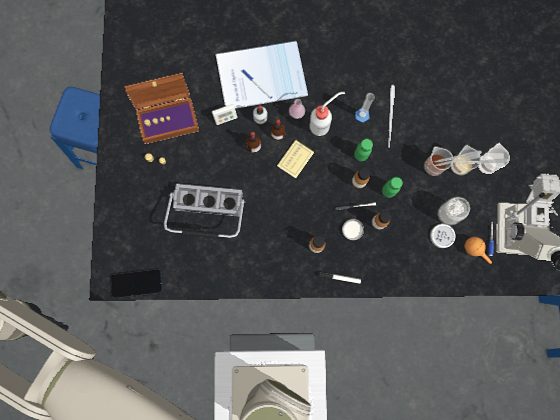

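The top view shows three brown bottles at (361,179), (381,220) and (317,244). The look-alikes are green bottles at (364,149) and (393,187), and dropper bottles at (253,142) and (278,129). The carrier is at (209,200), with its handle folded down to row 234. Next I'll check this in one close crop.

```bash
cat > h.py <<'E'
from plant import robot
import cv2,numpy as np
def ray(n,u,v,z):
    c=robot.calibration(n);T=np.array(c["T"])
    d=T[:3,:3]@np.array([(u-c["cx"])/c["fx"],-(v-c["cy"])/c["fy"],-1]);o=T[:3,3]
    return o+d*(z-o[2])/d[2]
def proj(n,p):
    c=robot.calibration(n);T=np.array(c["T"]);q=T[:3,:3].T@(np.array(p)-T[:3,3])
    return c["cx"]+c["fx"]*q[0]/-q[2],c["cy"]-c["fy"]*q[1]/-q[2]
E
python3 - <<'E'
import cv2,numpy as np
t=cv2.imread("pics/top0.png");s=cv2.imread("pics/scene0.png")
a=cv2.resize(t[165:265,295:395],(400,400),interpolation=cv2.INTER_CUBIC)
b=cv2.resize(t[165:265,155:255],(400,400),interpolation=cv2.INTER_CUBIC)
cv2.imwrite("pics/c1.png",np.hstack([a,b]))
a=cv2.resize(s[230:330,260:430],(400,235),interpolation=cv2.INTER_CUBIC)
b=cv2.resize(s[130:215,170:315],(400,235),interpolation=cv2.INTER_CUBIC)
cv2.imwrite("pics/c2.png",np.hstack([a,b]))
E
```

```text
(no output)
```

View pics/c1.png

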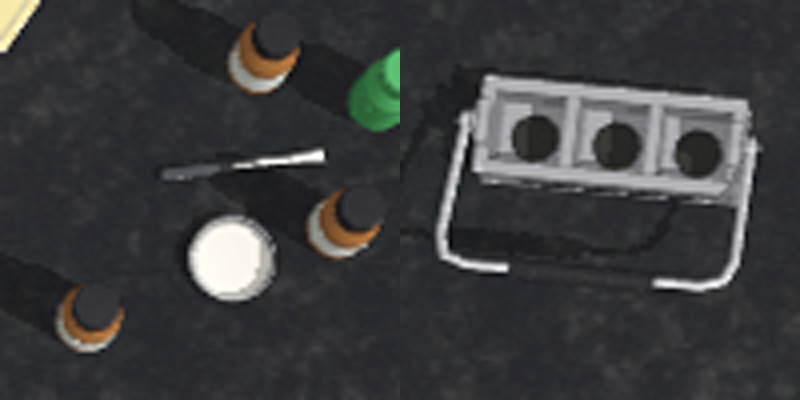

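View pics/c2.png

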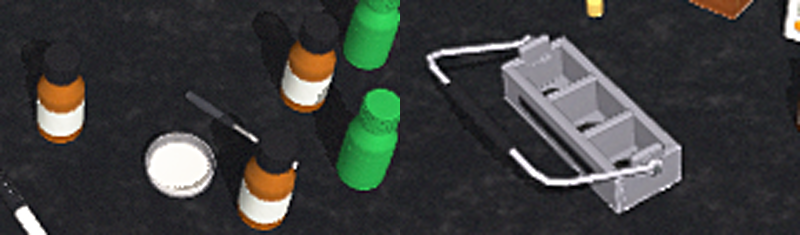

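```bash
cat > m.py <<'E'
from h import *
def cr(x,y,x0,y0,s): return x0+(x+.5)/s-.5,y0+(y+.5)/s-.5
B=[]
for n,(x,y) in {"B1":(278,33),"B2":(361,208),"B3":(99,305)}.items():
    p=ray("top",*cr(x,y,295,165,4),.108);B.append(p);print(n,p.round(4),"scene foot/top",[tuple((np.array(proj("scene",[p[0],p[1],z]))-(260,230))*2.353) for z in(0,.108)])
for n,(x,y) in {"hl":(135,138),"hm":(216,146),"hr":(297,153)}.items(): print(n,ray("top",*cr(x,y,155,165,4),.004).round(4))
q=[ray("top",*cr(x,y,155,165,4),.046) for x,y in((87,78),(348,102),(343,195),(77,172))]
print(np.round(q,4),np.mean(q,0)); print("grip",[ray("top",*cr(x,y,155,165,4),.048+.12*np.sin(.175)).round(4) for x,y in((108,268),(255,283))])
# top-view masks
im=cv2.imread("pics/top0.png");hsv=cv2.cvtColor(im,cv2.COLOR_BGR2HSV)
m=cv2.inRange(im,(95,95,95),(255,255,255))[180:222,172:246]
n,l,st,ce=cv2.connectedComponentsWithStats(m)
i=1+np.argmax(st[1:,4]);c=max(cv2.findContours((l==i).astype('uint8'),0,2)[0],key=cv2.contourArea)
print(st[i],cv2.minAreaRect(c))
# scene check of carrier from cell holes
c0=ray("top",*cr(216,146,155,165,4),.004);y=ray("top",*cr(135,138,155,165,4),.004)-ray("top",*cr(297,153,155,165,4),.004);y/=np.linalg.norm(y);x=np.array([y[1],-y[0],0]);print("yaw",np.degrees(np.arctan2(-y[0],y[1])))
for a,b in((1,1),(1,-1),(-1,-1),(-1,1)):
    p=c0+.037*a*x+.098*b*y;p[2]=.046;print((np.array(proj("scene",p))-(170,130))*2.76, (np.array(proj("top",p))-(155,165))*4)
E
python3 m.py
```

```text
B1 [ 0.651  -0.2767  0.108 ] scene foot/top [(np.float64(300.8101668790382), np.float64(93.07264414823149)), (np.float64(319.7441440754251), np.float64(22.98874039911199))]
B2 [ 0.5227 -0.3306  0.108 ] scene foot/top [(np.float64(258.13373337945654), np.float64(207.28003142133872)), (np.float64(275.3300194320556), np.float64(140.23036971631728))]
B3 [ 0.4555 -0.1431  0.108 ] scene foot/top [(np.float64(61.276666790315765), np.float64(123.75377107736516)), (np.float64(63.08462175588361), np.float64(54.17257412856889))]
hl [0.6004 0.2427 0.004 ]
hm [0.5937 0.1814 0.004 ]
hr [0.5877 0.1201 0.004 ]
[[0.6373 0.2722 0.046 ]
 [0.6174 0.079  0.046 ]
 [0.5473 0.0825 0.046 ]
 [0.5664 0.2779 0.046 ]] [0.59210182 0.17789707 0.046     ]
grip [array([0.4914, 0.2496, 0.0689]), array([0.4795, 0.144 , 0.0689])]
[   0    4   73   38 1407] ((35.67127227783203, 19.791810989379883), (72.61570739746094, 31.007097244262695), 9.904183387756348)
yaw -5.9247542182321515
[163.85934301  31.52690565] [81.73571042 72.24681045]
[282.67687351 142.66586093] [344.92557125  96.61809574]
[216.487711   177.51302911] [334.31170039 194.37230788]
[99.94614485 61.34200188] [ 68.88409144 169.79691242]
```

Holes, rim and scene view agree to about 3 mm. I take cell_mid as (0.5925, 0.179) with yaw -5.9°, B3 as (0.4555, -0.143), B2 as (0.523, -0.331) and B1 as (0.651, -0.277).

```bash
cat > g.py <<'E'
import sys,numpy as np
from plant import robot
from scipy.spatial.transform import Rotation as R
def down(yaw,tilt=0): # tool y at world yaw, z down
    a=np.radians(yaw);y=[np.cos(a),np.sin(a),0];z=[0,0,-1]
    return R.from_matrix(np.array([np.cross(y,z),y,z]).T)*R.from_euler('x',tilt,degrees=True)
def go(p,yaw,tilt=0):
    s=robot.state();q=s["ee_rot"];r=R.from_quat([q[1],q[2],q[3],q[0]])
    d=r.inv().apply(np.array(p)-s["ee_pos"])*1000; w=(r.inv()*down(yaw,tilt)).as_rotvec(degrees=True)
    print(d.round(1),w.round(1),s["ee_pos"].round(4),"w",round(s["width"],4))
if __name__=="__main__":
    a=[float(x) for x in sys.argv[1:]];go(a[:3],a[3],*(a[4:]))
E
python3 g.py .4555 -.143 .385 -5.9
```

```text
[-473.5 -538.1   19.6] [-0.1  0.1 71. ] [0.2521 0.5442 0.4038] w 0.0852
```

apply_moves(commands=[-474,-538,19,0,0,71,-474,-538,19,0,0,71,-474,-538,19,0,0,71,-474,-538,19,0,0,71,-474,-538,19,0,0,71,-474,-538,19,0,0,71,-474,-538,19,0,0,71,-474,-538,19,0,0,71], grip=0.45)

```text
time_s: 1.1
ee_pos: [0.3943, 0.0633, 0.3913]
ee_rot: [0.0, 0.743, 0.67, 0.0]
force: [1.0, 1.2, -0.0]
width: 0.0619
grip_force: 0.0
```

```bash
python3 g.py .4555 -.143 .385 -5.9
```

```text
[-198.9   82.3    6.3] [ 0. -0. -0.] [0.3943 0.0633 0.3913] w 0.0619
```

apply_moves(commands=[-199,82,6,0,0,0,-199,82,6,0,0,0,-199,82,6,0,0,0,-199,82,6,0,0,0,-199,82,6,0,0,0,-199,82,6,0,0,0,-199,82,6,0,0,0,-199,82,6,0,0,0])

```text
time_s: 2.1
ee_pos: [0.4556, -0.1402, 0.3856]
ee_rot: [0.0, 0.742, 0.671, 0.0]
force: [0.3, 0.5, -0.1]
width: 0.0618
grip_force: 0.0
```

```bash
python3 g.py .4555 -.143 .252 -5.9; python3 - <<'E'
from h import *
a=[]
for n in("scene","top"):
    im=robot.camera(n);u,v=map(int,proj(n,[.4555,-.143,.1]));a.append(cv2.resize(im[v-50:v+50,u-50:u+50,::-1],(400,400),interpolation=2))
cv2.imwrite("pics/c3.png",np.hstack(a))
E
```

```text
[-2.800e+00  1.000e-01  1.336e+02] [ 0.  -0.   0.1] [ 0.4556 -0.1402  0.3856] w 0.0618
```

View pics/c3.png

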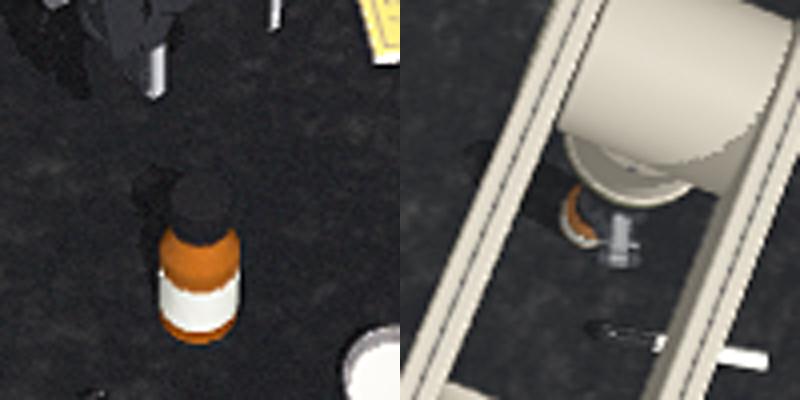

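The scene crop shows the cap of B3 at (203,190), right where predicted. The gripper is above it.

apply_moves(commands=[-3,0,25,0,0,0,-3,0,50,0,0,0,-3,0,75,0,0,0,-3,0,100,0,0,0,-3,0,120,0,0,0,-3,0,130,0,0,0,-3,0,133,0,0,0,-3,0,133,0,0,0])

```text
time_s: 3.2
ee_pos: [0.4556, -0.1441, 0.2531]
ee_rot: [0.0, 0.742, 0.67, 0.0]
force: [-0.1, 0.5, 0.4]
width: 0.0618
grip_force: 0.0
```

```bash
python3 g.py .4555 -.143 .252 -5.9
```

```text
[ 1.1 -0.2  1.1] [0.  0.  0.1] [ 0.4556 -0.1441  0.2531] w 0.0618
```

apply_moves(commands=[1,0,1,0,0,0,1,0,1,0,0,0,1,0,1,0,0,0,1,0,1,0,0,0,1,0,1,0,0,0,1,0,1,0,0,0,1,0,1,0,0,0,1,0,1,0,0,0], grip=-1)

```text
time_s: 4.2
ee_pos: [0.4557, -0.1432, 0.2523]
ee_rot: [0.0, 0.742, 0.67, 0.0]
force: [-2.1, 0.2, 5.7]
width: 0.0312
grip_force: 59.1
```

```bash
python3 g.py .5989 .2407 .395 -5.9
```

```text
[ 396.4  103.4 -142.8] [0.1 0.  0. ] [ 0.4557 -0.1432  0.2523] w 0.0312
```

apply_moves(commands=[0,0,-20,0,0,0,0,0,-60,0,0,0,0,0,-105,0,0,0,30,8,-143,0,0,0,75,20,-143,0,0,0,125,33,-143,0,0,0,175,46,-143,0,0,0,225,59,-143,0,0,0])

```text
time_s: 5.2
ee_pos: [0.5373, 0.0764, 0.3942]
ee_rot: [0.0, 0.742, 0.67, -0.0]
force: [0.7, -0.3, -1.6]
width: 0.0313
grip_force: 59.9
```

```bash
python3 g.py .5989 .2407 .395 -5.9
```

```text
[169.7  44.5  -0.8] [-0.  0.  0.] [0.5373 0.0764 0.3942] w 0.0313
```

apply_moves(commands=[50,13,0,0,0,0,100,26,0,0,0,0,140,37,0,0,0,0,162,43,0,0,0,0,170,44.5,0,0,0,0,170,44.5,0,0,0,0,170,44.5,0,0,0,0,170,44.5,0,0,0,0])

```text
time_s: 6.2
ee_pos: [0.5987, 0.2384, 0.3947]
ee_rot: [0.0, 0.743, 0.67, 0.0]
force: [0.2, -0.6, -1.3]
width: 0.031
grip_force: 59.9
```

```bash
python3 g.py .5989 .2407 .395 -5.9; python3 - <<'E'
from h import *
a=[]
for n in("scene","top"):
    im=robot.camera(n);u,v=map(int,proj(n,[.595,.2,.1]));a.append(cv2.resize(im[v-50:v+50,u-50:u+50,::-1],(400,400),interpolation=2))
    print((u,v))
cv2.imwrite("pics/c4.png",np.hstack(a))
E
```

```text
[ 2.3  0.  -0.3] [ 0.  0. -0.] [0.5987 0.2384 0.3947] w 0.031
(232, 147)
(197, 193)
```

View pics/c4.png

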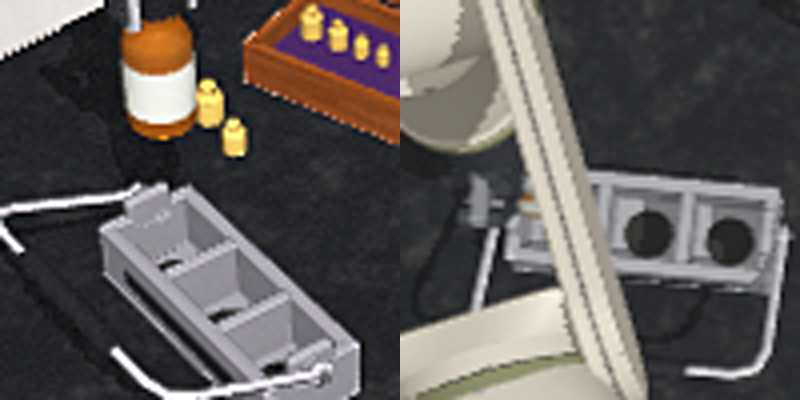

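Held bottle body at crop (160,85) in the scene view. Left cell opening centre at crop (186,236), middle (242,289). I'll cast these.

```bash
python3 - <<'E'
from h import *
for u,v in((186.5,236.5),(242,289)):
    print(ray("scene",182+u/4-.4,97+v/4-.4,.046))
for u,v in((86,78),(348,102),(343,195),(77,172)): pass
# top: cell floor holes & opening in new crop
for u,v in((248,233),(330,241)): print("hole",ray("top",147+u/4-.4,143+v/4-.4,.004))
for a in(.5989,.2407),(.5925,.179): print((np.array(proj("scene",[*a,.046]))-(181.6,96.6))*4)
E
```

```text
[0.60108392 0.23206095 0.046     ]
[0.59499332 0.1683634  0.046     ]
hole [0.59450165 0.181526   0.004     ]
hole [0.58774576 0.11945847 0.004     ]
[175.66450924 231.62308649]
[228.40973824 282.56130853]
```

```bash
python3 - <<'E'
from h import *
y=np.array([.103,.995]);x=np.array([.995,-.103]);c=np.array([.5925,.179]);out=[]
for n,f,(u0,v0) in(("scene","scene0",(200,135)),("top","top0",(168,165))):
    im=cv2.resize(cv2.imread(f"pics/{f}.png")[v0:v0+75,u0:u0+80],None,fx=5,fy=5,interpolation=2)
    for k in(-1,0,1):
        p=[[(np.array(proj(n,[*(c+y*(.062*k+.026*b)+x*.026*a),.046]))-(u0,v0)+.5)*5] for a,b in((1,1),(1,-1),(-1,-1),(-1,1))]
        cv2.polylines(im,[np.int32(np.round(p))],True,(0,255,0) if k else (0,0,255),1)
    out.append(im)
cv2.imwrite("pics/c5.png",np.hstack(out))
E
```

```text
(no output)
```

View pics/c5.png

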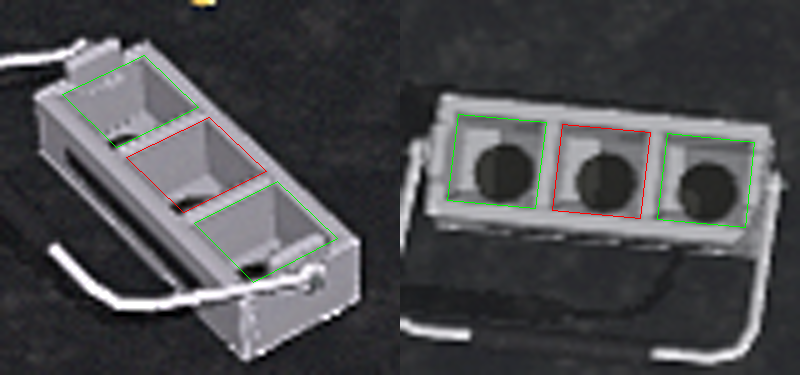

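The overlay fits within about 2 mm, which puts the carrier centre at (0.592, 0.177). The tool is already over the left cell, so I'll lower.

apply_moves(commands=[0,0,25,0,0,0,0,0,50,0,0,0,0,0,72,0,0,0,0,0,88,0,0,0,0,0,96,0,0,0,0,0,104,0,0,0,0,0,110,0,0,0,0,0,112,0,0,0])

```text
time_s: 7.3
ee_pos: [0.5987, 0.2393, 0.2823]
ee_rot: [0.0, 0.742, 0.67, -0.0]
force: [0.2, -0.1, -1.7]
width: 0.0314
grip_force: 59.9
```

```bash
python3 g.py .5984 .2387 .257 -5.9
```

```text
[-0.7 -0.2 25.3] [0. 0. 0.] [0.5987 0.2393 0.2823] w 0.0314
```

apply_moves(commands=[0,0,6,0,0,0,0,0,12,0,0,0,0,0,18,0,0,0,0,0,22,0,0,0,0,0,24,0,0,0,0,0,25,0,0,0,0,0,25,0,0,0,0,0,25,0,0,0])

```text
time_s: 8.3
ee_pos: [0.5988, 0.2394, 0.2577]
ee_rot: [0.0, 0.742, 0.67, 0.0]
force: [-0.5, 0.3, -1.5]
width: 0.0315
grip_force: 59.9
```

apply_moves(commands=[0,0,0,0,0,0,0,0,0,0,0,0,0,0,0,0,0,0,0,0,0,0,0,0,0,0,-10,0,0,0,0,0,-40,0,0,0,0,0,-85,0,0,0,0,0,-110,0,0,0], grip=0.45)

```text
time_s: 9.3
ee_pos: [0.5992, 0.2395, 0.3715]
ee_rot: [0.001, 0.742, 0.67, 0.002]
force: [0.9, 0.2, 0.1]
width: 0.0622
grip_force: 0.0
```

```bash
python3 g.py .523 -.331 .37 -5.9
```

```text
[-5.753e+02 -1.760e+01  5.000e-01] [ 0.2 -0.1  0. ] [0.5992 0.2395 0.3715] w 0.0622
```

apply_moves(commands=[-576,-18,0,0,0,0,-576,-18,0,0,0,0,-576,-18,0,0,0,0,-576,-18,0,0,0,0,-576,-18,0,0,0,0,-576,-18,0,0,0,0,-576,-18,0,0,0,0,-576,-18,0,0,0,0])

```text
time_s: 10.3
ee_pos: [0.5316, -0.2582, 0.3687]
ee_rot: [0.001, 0.742, 0.67, 0.0]
force: [1.1, -0.3, -0.2]
width: 0.0619
grip_force: 0.0
```

```bash
python3 g.py .523 -.331 .37 -5.9
```

```text
[-73.3  -1.2  -1.3] [0.1 0.  0. ] [ 0.5316 -0.2582  0.3687] w 0.0619
```

apply_moves(commands=[-50,-1,-1,0,0,0,-73,-1,-1,0,0,0,-73,-1,-1,0,0,0,-73,-1,20,0,0,0,-73,-1,50,0,0,0,-73,-1,66,0,0,0,-73,-1,69,0,0,0,-73,-1,69,0,0,0])

```text
time_s: 11.3
ee_pos: [0.5241, -0.3284, 0.2989]
ee_rot: [0.0, 0.742, 0.67, 0.0]
force: [0.0, 0.1, -0.5]
width: 0.0618
grip_force: 0.0
```

```bash
python3 g.py .523 -.331 .252 -5.9
```

```text
[-2.7 -0.8 46.9] [0.  0.  0.1] [ 0.5241 -0.3284  0.2989] w 0.0618
```

apply_moves(commands=[-2,-1,15,0,0,0,-2,-1,30,0,0,0,-2,-1,42,0,0,0,-2,-1,46,0,0,0,-2,-1,47,0,0,0,-2,-1,47,0,0,0,-2,-1,47,0,0,0,-2,-1,47,0,0,0])

```text
time_s: 12.3
ee_pos: [0.5227, -0.3307, 0.2519]
ee_rot: [0.0, 0.742, 0.67, 0.0]
force: [-0.7, 0.0, 0.1]
width: 0.0622
grip_force: 0.0
```

```bash
python3 g.py .523 -.331 .252 -5.9
```

```text
[-0.2  0.4 -0.1] [0. 0. 0.] [ 0.5227 -0.3307  0.2519] w 0.0622
```

apply_moves(commands=[0,0,0,0,0,0,0,0,0,0,0,0,0,0,0,0,0,0,0,0,0,0,0,0,0,0,0,0,0,0,0,0,0,0,0,0,0,0,0,0,0,0,0,0,0,0,0,0], grip=-1)

```text
time_s: 13.3
ee_pos: [0.5227, -0.3307, 0.2518]
ee_rot: [0.0, 0.742, 0.67, 0.0]
force: [1.3, 0.1, 4.7]
width: 0.0316
grip_force: 59.7
```

```bash
python3 g.py .592 .177 .395 -5.9
```

```text
[ 512.1   17.3 -143.4] [0. 0. 0.] [ 0.5227 -0.3307  0.2518] w 0.0316
```

apply_moves(commands=[0,0,-20,0,0,0,0,0,-60,0,0,0,0,0,-105,0,0,0,30,1,-143,0,0,0,80,3,-143,0,0,0,135,5,-143,0,0,0,190,6,-143,0,0,0,245,8,-143,0,0,0])

```text
time_s: 14.3
ee_pos: [0.555, -0.086, 0.3951]
ee_rot: [-0.0, 0.742, 0.67, -0.0]
force: [0.6, -0.4, -0.8]
width: 0.0315
grip_force: 59.6
```

apply_moves(commands=[55,2,0,0,0,0,110,4,0,0,0,0,165,6,0,0,0,0,210,7,0,0,0,0,245,9,0,0,0,0,265,9,0,0,0,0,267,9,0,0,0,0,267,9,0,0,0,0])

```text
time_s: 15.3
ee_pos: [0.5916, 0.1761, 0.3945]
ee_rot: [0.0, 0.742, 0.67, -0.0]
force: [0.2, -0.0, -1.3]
width: 0.0314
grip_force: 59.6
```

```bash
python3 g.py .592 .177 .282 -5.9
```

```text
[  1.    0.3 112.5] [-0.  0.  0.] [0.5916 0.1761 0.3945] w 0.0314
```

apply_moves(commands=[0,0,25,0,0,0,0,0,50,0,0,0,0,0,72,0,0,0,0,0,88,0,0,0,0,0,96,0,0,0,0,0,104,0,0,0,0,0,110,0,0,0,0,0,112,0,0,0])

```text
time_s: 16.3
ee_pos: [0.5953, 0.1794, 0.2935]
ee_rot: [0.003, 0.742, 0.67, 0.008]
force: [-7.8, 11.0, 47.0]
width: 0.0314
grip_force: 71.2
```

```bash
python3 g.py .592 .177 .2565 -5.9
```

```text
[-3.1 -3.6 36.9] [ 0.9 -0.5  0.1] [0.5953 0.1794 0.2935] w 0.0314
```

The bottle is sitting on the rim at 47 N, so I'll back off and look.

apply_moves(commands=[0,0,-20,0,0,0,0,0,-40,0,0,0,0,0,-60,0,0,0,0,0,-80,0,0,0,0,0,-100,0,0,0,0,0,-110,0,0,0,0,0,-110,0,0,0,0,0,-110,0,0,0])

```text
time_s: 17.3
ee_pos: [0.5915, 0.1769, 0.3914]
ee_rot: [-0.0, 0.742, 0.67, -0.001]
force: [0.4, -0.3, -1.1]
width: 0.0317
grip_force: 64.6
```

```bash
python3 g.py .592 .177 .2565 -5.9; python3 - <<'E'
from h import *
y=np.array([.103,.995]);x=np.array([.995,-.103]);c=np.array([.592,.177]);out=[]
for n,(u0,v0) in(("scene",(200,100)),("top",(168,165))):
    raw=robot.camera(n)[:,:,::-1];cv2.imwrite(f"pics/{n}6raw.png",raw)
    im=cv2.resize(raw[v0:v0+110,u0:u0+80],None,fx=5,fy=5,interpolation=2)
    for k in(-1,0,1):
        p=[[(np.array(proj(n,[*(c+y*(.062*k+.026*b)+x*.026*a),.046]))-(u0,v0)+.5)*5] for a,b in((1,1),(1,-1),(-1,-1),(-1,1))]
        cv2.polylines(im,[np.int32(np.round(p))],True,(0,255,0) if k else (0,0,255),1)
    e=robot.state()["ee_pos"];f=e[2]-.252
    p=[[(np.array(proj(n,[e[0]+.022*np.cos(t),e[1]+.022*np.sin(t),f]))-(u0,v0)+.5)*5] for t in np.linspace(0,6.28,24)]
    cv2.polylines(im,[np.int32(np.round(p))],True,(255,255,0),1)
    out.append(im)
cv2.imwrite("pics/c6.png",np.hstack(out))
E
```

```text
[  0.2   0.7 134.9] [-0.1  0.   0. ] [0.5915 0.1769 0.3914] w 0.0317
```

View pics/c6.png

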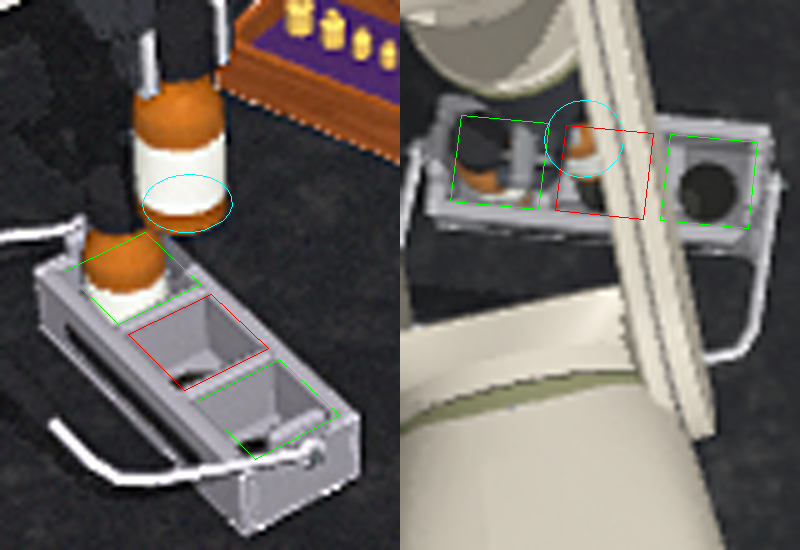

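The held bottle's body appears about 7 crop px (1.4 px) left of where the tool pose predicts, while the carrier sits about 1 px right of the overlay. I'll measure both with brightness profiles.

```bash
python3 - <<'E'
from h import *
y=np.array([.103,.995]);x=np.array([.995,-.103]);c=np.array([.592,.177])
def prof(n,f,pts):
    g=cv2.cvtColor(cv2.imread(f"pics/{f}.png"),6).astype(np.float32);uv=np.array([proj(n,[*p,.046]) for p in pts],np.float32)
    return cv2.remap(g,uv[:,0].reshape(1,-1),uv[:,1].reshape(1,-1),1)[0].astype(int)
s=np.arange(-108,109,3)
for n,f in(("scene","scene0"),("top","top0")):
    for o in (-.01,.01): print(n,"along y,x=",o,dict(zip(s.tolist(),prof(n,f,[c+y*k/1000+x*o for k in s]).tolist())))
    t=np.arange(-46,47,2)
    for o in(0,.062,-.055): print(n,"along x,y=",o,dict(zip(t.tolist(),prof(n,f,[c+x*k/1000+y*o for k in t]).tolist())))
# bottle silhouettes in scene6
im=cv2.imread("pics/scene6raw.png");hsv=cv2.cvtColor(im,cv2.COLOR_BGR2HSV)
e=robot.state()["ee_pos"]
for z in(.02,.035,.05):
    u,v=proj("scene",[e[0],e[1],e[2]-.252+z]);print("held exp",u,v,[im[int(round(v)),k].tolist() for k in range(int(u)-13,int(u)+14)])
E
```

```text
scene along y,x= -0.01 {-108: 125, -105: 149, -102: 144, -99: 204, -96: 233, -93: 207, -90: 152, -87: 147, -84: 164, -81: 190, -78: 144, -75: 154, -72: 172, -69: 165, -66: 148, -63: 141, -60: 141, -57: 143, -54: 143, -51: 144, -48: 144, -45: 144, -42: 146, -39: 144, -36: 137, -33: 178, -30: 189, -27: 170, -24: 127, -21: 111, -18: 157, -15: 171, -12: 169, -9: 160, -6: 145, -3: 142, 0: 142, 3: 143, 6: 144, 9: 145, 12: 144, 15: 144, 18: 146, 21: 145, 24: 142, 27: 155, 30: 190, 33: 180, 36: 179, 39: 164, 42: 167, 45: 169, 48: 156, 51: 126, 54: 141, 57: 143, 60: 145, 63: 144, 66: 145, 69: 145, 72: 144, 75: 143, 78: 142, 81: 152, 84: 155, 87: 147, 90: 144, 93: 147, 96: 147, 99: 147, 102: 166, 105: 194, 108: 174}
scene along y,x= 0.01 {-108: 143, -105: 145, -102: 145, -99: 155, -96: 124, -93: 145, -90: 141, -87: 150, -84: 176, -81: 192, -78: 178, -75: 125, -72: 108, -69: 110, -66: 110, -63: 111, -60: 108, -57: 107, -54: 131, -51: 136, -48: 145, -45: 146, -42: 145, -39: 143, -36: 146, -33: 187, -30: 188, -27: 160, -24: 116, -21: 110, -18: 112, -15: 113, -12: 111, -9: 111, -6: 113, -3: 115, 0
[... 5047 characters left out ...]
, 101, 179], [45, 104, 181], [43, 99, 180], [43, 103, 182], [45, 99, 178], [84, 120, 182], [123, 162, 212], [173, 203, 227], [249, 252, 242], [236, 240, 236], [194, 206, 205], [53, 53, 49], [40, 32, 35], [44, 43, 41], [42, 36, 39], [40, 37, 37]]
held exp 235.7731464613542 123.81394934014098 [[31, 29, 30], [28, 25, 27], [30, 23, 21], [29, 22, 26], [21, 43, 67], [31, 78, 133], [26, 84, 150], [36, 98, 168], [26, 103, 184], [30, 107, 189], [35, 114, 204], [41, 117, 207], [31, 115, 205], [36, 116, 208], [36, 118, 213], [33, 118, 212], [30, 112, 204], [35, 113, 195], [29, 106, 190], [34, 103, 177], [31, 93, 163], [28, 90, 157], [27, 75, 133], [52, 40, 29], [47, 40, 39], [43, 43, 38], [45, 42, 38]]
```

```bash
cat > ax.py <<'E'
from h import *
def axis(f,p,foot,zs=np.arange(.008,.058,.004)):
    im=cv2.imread(f).astype(np.float32);o=[]
    for z in zs:
        u,v=proj("scene",[p[0],p[1],foot+z]); us=np.arange(u-22,u+22,.25)
        r=cv2.remap(im,us.astype(np.float32)[None],np.full((1,len(us)),v,np.float32),1)[0][:,2]
        w=(r>95).astype(np.uint8)[:,None];n,l,st,ce=cv2.connectedComponentsWithStats(w)
        k=l[len(us)//2,0]
        if k: a=us[l[:,0]==k];o.append((z,(a[0]+a[-1])/2-u,a[-1]-a[0]))
    o=np.array(o);print(f,"offset px at foot, slope px/m",np.polyfit(o[:,0],o[:,1],1)[::-1].round(2),"widths",o[:,2].round(1).tolist(),o[:,1].round(2).tolist())
E
python3 - <<'E'
from ax import *
axis("pics/scene0.png",(.5227,-.3307),0);axis("pics/scene0.png",(.4556,-.1432),0);axis("pics/scene0.png",(.651,-.2767),0)
e=robot.state()["ee_pos"];axis("pics/scene6raw.png",e,e[2]-.252)
E
```

```text
pics/scene0.png offset px at foot, slope px/m [ 1.48 -6.52] widths [21.5, 21.8, 22.0, 22.0, 22.0, 21.8, 22.2, 22.0, 22.0, 22.0, 21.8, 21.0, 21.0] [1.5, 1.38, 1.5, 1.5, 1.25, 1.12, 1.12, 1.25, 1.25, 1.0, 0.88, 1.5, 1.25]
pics/scene0.png offset px at foot, slope px/m [-0.91 -0.17] widths [19.5, 19.8, 19.8, 19.8, 19.8, 19.8, 19.8, 20.2, 20.0, 19.5, 19.2, 19.2, 19.5] [-1.0, -0.88, -0.88, -0.88, -0.88, -0.88, -0.88, -1.12, -1.0, -0.75, -0.88, -0.88, -1.0]
pics/scene0.png offset px at foot, slope px/m [0.54 1.03] widths [19.2, 19.8, 20.0, 20.8, 20.5, 20.2, 20.2, 20.5, 20.5, 20.5, 18.5, 20.2, 19.5] [0.62, 0.62, 0.5, 0.62, 0.5, 0.62, 0.62, 0.5, 0.25, 0.25, 1.25, 0.38, 0.75]
pics/scene6raw.png offset px at foot, slope px/m [-1.19 13.91] widths [18.0, 18.0, 18.0, 18.0, 18.2, 18.2, 18.2, 18.2, 18.2, 18.5, 17.8, 17.8, 17.5] [-1.0, -1.0, -1.0, -1.0, -0.88, -0.88, -0.62, -0.62, -0.62, -0.75, -0.38, -0.38, -0.5]
```

B2 shows a tilt of about 2.8° in the grip, with its foot towards +y, which fits a hit on the left partition. I'll counter-rotate by 2° and check.

apply_moves(commands=[4.4,0,10,0,-2,0,4.4,0,20,0,-2,0,4.4,0,30,0,-2,0,4.4,0,40,0,-2,0,4.4,0,40,0,-2,0,4.4,0,40,0,-2,0,4.4,0,40,0,-2,0,4.4,0,40,0,-2,0])

```text
time_s: 18.4
ee_pos: [0.5922, 0.1813, 0.353]
ee_rot: [0.012, 0.742, 0.67, -0.013]
force: [0.5, 0.3, -0.9]
width: 0.0316
grip_force: 64.5
```

```bash
python3 - <<'E'
from ax import *
cv2.imwrite("pics/scene7.png",robot.camera("scene")[:,:,::-1])
s=robot.state();e=s["ee_pos"];axis("pics/scene7.png",(.5915,.1755),e[2]-.252);print(e,s["ee_rot"],s["force"])
y=np.array([.103,.995]);x=np.array([.995,-.103]);c=np.array([.5915,.178])
# left bottle in cell: shoulder/body visible part
b=c+.062*y;axis("pics/scene7.png",b,.004,np.arange(.048,.06,.003))
E
```

```text
pics/scene7.png offset px at foot, slope px/m [ -6.26 142.51] widths [30.5, 30.5, 30.5, 19.5, 18.0, 18.2, 18.0, 18.0, 18.0, 18.0, 17.2, 16.8, 17.0] [-6.75, -6.75, -6.75, -1.0, -0.25, -0.12, -0.25, 0.0, 0.0, 0.0, -0.12, -0.12, 0.0]
[0.5922095  0.18133078 0.35287726] [ 0.01186172  0.7422184   0.66993338 -0.01266518] [-0.40997524  0.5550746  -0.47881871]
pics/scene7.png offset px at foot, slope px/m [  8.81 -66.67] widths [30.0, 30.0, 36.8, 30.2] [6.0, 6.0, 2.88, 6.38]
```

```bash
python3 - <<'E'
from h import *
from scipy.spatial.transform import Rotation as R
s=robot.state();q=s["ee_rot"];r=R.from_quat([q[1],q[2],q[3],q[0]])
for z in(.300,.287,.2565):print(r.inv().apply(np.array([.592,.1833,z])-s["ee_pos"])*1000)
E
```

```text
[ 3.77087801 -0.44321027 52.77793307]
[ 4.22189721 -0.45150835 65.77010428]
[ 5.28005764 -0.47097693 96.25173674]
```

apply_moves(commands=[2.5,0,15,0,0,0,3,0,30,0,0,0,3.4,0,42,0,0,0,3.8,0,53,0,0,0,4,0,58,0,0,0,4.1,0,62,0,0,0,4.2,0,65,0,0,0,4.2,0,66,0,0,0])

```text
time_s: 19.45
ee_pos: [0.5931, 0.1858, 0.2935]
ee_rot: [0.011, 0.742, 0.67, -0.009]
force: [-16.1, 10.3, 41.3]
width: 0.0314
grip_force: 73.3
```

It jammed again with the lateral force towards +y. I'll raise it and measure the bottle against the cell in the same picture.

apply_moves(commands=[0,0,-5,0,0,0,0,0,10,0,0,0,0,0,0,0,0,0,-1,0,-15,0,0,0,-1,0,-20,0,0,0,-1,0,-20,0,0,0,-1,0,-20,0,0,0,-1,0,-20,0,0,0])

```text
time_s: 20.45
ee_pos: [0.592, 0.1828, 0.3055]
ee_rot: [0.011, 0.742, 0.67, -0.014]
force: [0.3, -0.5, -1.4]
width: 0.0314
grip_force: 73.5
```

```bash
python3 - <<'E'
from h import *
out=[]
y=np.array([.103,.995]);x=np.array([.995,-.103]);c=np.array([.5915,.178])
for n,(u0,v0) in(("scene",(200,115)),("top",(168,165))):
    raw=robot.camera(n)[:,:,::-1];cv2.imwrite(f"pics/{n}8raw.png",raw)
    im=cv2.resize(raw[v0:v0+100,u0:u0+66],None,fx=6,fy=6,interpolation=2)
    p=[[(np.array(proj(n,[*(c+y*.098*b+x*.037*a),.046]))-(u0,v0)+.5)*6] for a,b in((1,1),(1,-1),(-1,-1),(-1,1))]
    cv2.polylines(im,[np.int32(np.round(p))],True,(0,255,0),1)
    out.append(im)
cv2.imwrite("pics/c8.png",np.hstack(out));s=robot.state();print(s["ee_pos"],s["force"])
E
```

```text
[0.59213557 0.1828306  0.30578861] [ 0.36967981 -0.11646864 -1.57940502]
```

View pics/c8.png

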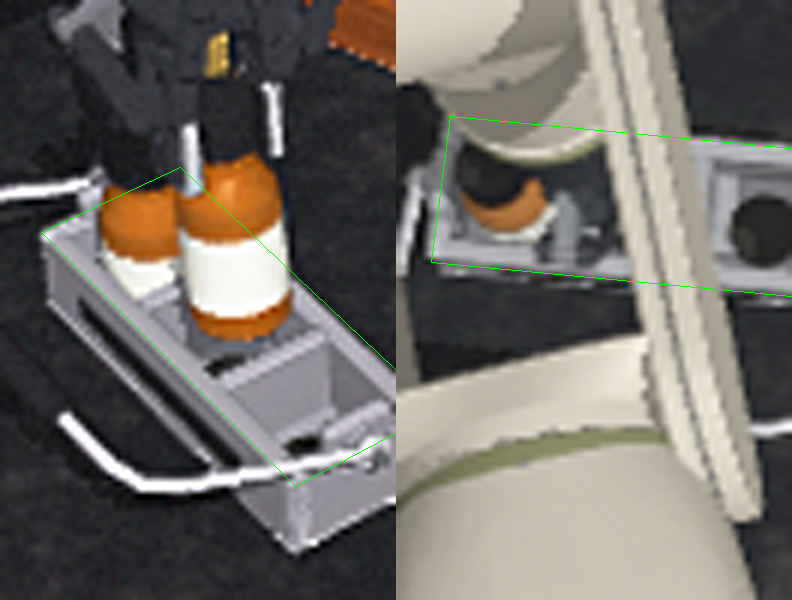

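In the scene view the held foot ellipse is centred near (239,299). The middle cell's opening corners are about (152,303), (207,368) and (318,330), giving a centre of (235,317).

```bash
python3 - <<'E'
from h import *
f=lambda u,v,z:ray("scene",200+u/6-.5,115+v/6-.5,z)
print("foot",f(239,299,.0535),"cell",f(235,317,.046))
for u,v in((152,303),(207,368),(318,330)):print(f(u,v,.046))
y=np.array([.103,.995]);x=np.array([.995,-.103])
def prof(n,c,d,s,z=.046):
    g=cv2.cvtColor(cv2.imread(f"pics/{n}8raw.png"),6).astype(np.float32);uv=np.array([proj(n,[*(c+d*k/1000),z]) for k in s],np.float32)
    print(n,dict(zip(s.tolist(),cv2.remap(g,uv[:,0].reshape(1,-1),uv[:,1].reshape(1,-1),1)[0].astype(int).tolist())))
c=np.array([.5915,.178]);t=np.arange(-46,47,2);s=np.arange(-70,40,2)
prof("scene",c-.062*y,x,t);prof("scene",c-.02*x,y,s);prof("top",c-.052*y,x,t);prof("top",c-.01*x,y,np.arange(-110,-16,2))
E
```

```text
foot [0.59588622 0.17987031 0.0535    ] cell [0.59220331 0.1787929  0.046     ]
[0.57156303 0.21008231 0.046     ]
[0.56290829 0.16259426 0.046     ]
[0.61309568 0.14822252 0.046     ]
scene {-46: 65, -44: 106, -42: 116, -40: 122, -38: 150, -36: 173, -34: 174, -32: 170, -30: 162, -28: 146, -26: 141, -24: 143, -22: 144, -20: 143, -18: 143, -16: 145, -14: 144, -12: 143, -10: 142, -8: 144, -6: 143, -4: 142, -2: 143, 0: 146, 2: 147, 4: 150, 6: 132, 8: 107, 10: 109, 12: 111, 14: 112, 16: 114, 18: 115, 20: 112, 22: 113, 24: 127, 26: 167, 28: 177, 30: 175, 32: 165, 34: 122, 36: 47, 38: 34, 40: 33, 42: 37, 44: 35, 46: 36}
scene {-70: 174, -68: 160, -66: 149, -64: 145, -62: 143, -60: 144, -58: 147, -56: 148, -54: 147, -52: 147, -50: 147, -48: 149, -46: 149, -44: 149, -42: 149, -40: 149, -38: 145, -36: 160, -34: 186, -32: 193, -30: 187, -28: 173, -26: 125, -24: 72, -22: 47, -20: 28, -18: 47, -16: 88, -14: 106, -12: 106, -10: 103, -8: 98, -6: 95, -4: 95, -2: 95, 0: 93, 2: 93, 4: 91, 6: 94, 8: 122, 10: 131, 12: 122, 14: 136, 16: 150, 18: 151, 20: 151, 22: 151, 24: 152, 26: 163, 28: 186, 30: 187,
[... 209 characters left out ...]
, -10: 58, -8: 56, -6: 48, -4: 38, -2: 38, 0: 36, 2: 35, 4: 36, 6: 52, 8: 76, 10: 108, 12: 122, 14: 123, 16: 123, 18: 114, 20: 97, 22: 106, 24: 106, 26: 99, 28: 149, 30: 179, 32: 180, 34: 179, 36: 154, 38: 89, 40: 52, 42: 33, 44: 43, 46: 45}
top {-110: 40, -108: 35, -106: 98, -104: 160, -102: 190, -100: 175, -98: 147, -96: 112, -94: 136, -92: 162, -90: 180, -88: 170, -86: 151, -84: 127, -82: 96, -80: 69, -78: 43, -76: 39, -74: 38, -72: 39, -70: 39, -68: 38, -66: 39, -64: 39, -62: 39, -60: 39, -58: 50, -56: 56, -54: 58, -52: 58, -50: 54, -48: 59, -46: 98, -44: 136, -42: 166, -40: 169, -38: 160, -36: 153, -34: 156, -32: 159, -30: 161, -28: 161, -26: 158, -24: 171, -22: 209, -20: 210, -18: 208}
```

```bash
python3 - <<'E'
from h import *
def rows(f,p,foot):
    im=cv2.imread(f);h=cv2.cvtColor(im,cv2.COLOR_BGR2HSV)
    for z0 in(0,):
        ub,vb=proj("scene",[p[0],p[1],foot]);ut,vt=proj("scene",[p[0],p[1],foot+.108])
        pf=proj("scene",[p[0]-.0155,p[1]-.0156,foot]) # front-most foot point
        print(f,"foot front exp row %.1f  top %.1f"%(pf[1],vt))
        for du in(-3,0,3):
            v=np.arange(int(vt)-6,int(vb)+16);u=int(round(ub))+du
            print(du,[(int(k),*im[k,u].tolist()) for k in v if k>pf[1]-6 or abs(k-(vt*.75+vb*.25))<6])
rows("pics/scene0.png",(.4556,-.1432),0);rows("pics/scene8raw.png",(.592,.1775),.0535)
E
```

```text
pics/scene0.png foot front exp row 290.9  top 253.0
-3 [(255, 44, 39, 40), (256, 46, 40, 40), (257, 39, 35, 37), (258, 46, 41, 43), (259, 52, 42, 47), (260, 34, 29, 29), (261, 42, 40, 39), (262, 39, 36, 37), (263, 42, 40, 37), (264, 41, 31, 28), (265, 38, 33, 39), (266, 37, 83, 141), (285, 236, 241, 241), (286, 243, 247, 243), (287, 210, 228, 235), (288, 0, 62, 149), (289, 15, 84, 163), (290, 32, 79, 143), (291, 45, 34, 24), (292, 36, 31, 34), (293, 35, 35, 32), (294, 39, 36, 37), (295, 43, 43, 41), (296, 44, 40, 40), (297, 43, 41, 39)]
0 [(255, 42, 36, 35), (256, 46, 44, 44), (257, 46, 42, 43), (258, 41, 39, 42), (259, 47, 45, 46), (260, 40, 30, 35), (261, 33, 30, 31), (262, 44, 38, 36), (263, 45, 38, 42), (264, 42, 38, 34), (265, 37, 29, 29), (266, 38, 58, 90), (285, 238, 245, 245), (286, 248, 252, 249), (287, 255, 255, 255), (288, 0, 58, 149), (289, 18, 88, 167), (290, 26, 105, 196), (291, 50, 32, 20), (292, 47, 40, 38), (293, 43, 39, 39), (294, 44, 41, 38), (295, 45, 42, 42), (296, 43, 41, 37), (297, 44, 43, 40)]
3 [(255, 46, 40, 42), (256, 37, 36, 37), (257, 46, 43, 43), (258, 4
[... 1439 characters left out ...]
4, 57, 58, 55), (175, 52, 52, 52), (176, 177, 166, 171), (177, 194, 182, 187), (178, 208, 194, 199), (179, 156, 149, 151), (180, 156, 148, 151)]
3 [(135, 32, 28, 28), (136, 32, 32, 31), (137, 31, 26, 30), (138, 41, 36, 34), (139, 39, 33, 38), (140, 29, 52, 83), (141, 15, 73, 141), (142, 19, 89, 168), (143, 27, 102, 183), (144, 29, 104, 188), (145, 27, 102, 189), (146, 27, 110, 196), (166, 255, 255, 255), (167, 140, 177, 224), (168, 6, 84, 172), (169, 18, 94, 179), (170, 25, 96, 181), (171, 78, 81, 95), (172, 116, 103, 99), (173, 103, 96, 97), (174, 102, 95, 98), (175, 182, 174, 178), (176, 198, 188, 193), (177, 202, 190, 194), (178, 145, 137, 142), (179, 153, 145, 149), (180, 157, 147, 150)]
```

Averaged over views, the cell is about 3 mm closer in x than the tool, which agrees with the negative fx. I'll shift -3 mm in x and +1.5 mm in y and lower gently.

apply_moves(commands=[1,-2,0,0,0,0,1.5,-3,0,0,0,0,1.5,-3,3,0,0,0,1.6,-3,6,0,0,0,1.8,-3,9,0,0,0,1.9,-3,12,0,0,0,2,-3,13,0,0,0,2,-3,14,0,0,0])

```text
time_s: 21.55
ee_pos: [0.5895, 0.1848, 0.2922]
ee_rot: [0.012, 0.742, 0.67, -0.013]
force: [0.3, -0.6, -1.1]
width: 0.0313
grip_force: 73.5
```

apply_moves(commands=[0,0,3,0,0,0,0.2,0,6,0,0,0,0.3,0,9,0,0,0,0.4,0,12,0,0,0,0.5,0,15,0,0,0,0.6,0,18,0,0,0,0.7,0,20,0,0,0,0.7,0,20,0,0,0])

```text
time_s: 22.55
ee_pos: [0.5934, 0.188, 0.2848]
ee_rot: [0.015, 0.742, 0.67, -0.003]
force: [-8.2, 11.7, 52.4]
width: 0.0316
grip_force: 85.9
```

apply_moves(commands=[0,0,6,0,0,0,0,0,0,0,0,0,0,0,-4,0,0,0,0,0,-6,0,0,0,0,0,-8,0,0,0,0,0,-10,0,0,0,0,0,-10,0,0,0,0,0,-10,0,0,0])

```text
time_s: 23.55
ee_pos: [0.5906, 0.1858, 0.285]
ee_rot: [0.013, 0.742, 0.67, -0.01]
force: [0.9, 1.8, 9.0]
width: 0.0314
grip_force: 80.0
```

```bash
python3 - <<'E'
from h import *
raw=robot.camera("scene")[:,:,::-1];cv2.imwrite("pics/scene9raw.png",raw);t=robot.camera("top")[:,:,::-1]
a=cv2.resize(raw[115:185,200:275],(600,560),interpolation=2);b=cv2.resize(t[165:235,168:193],(200,560),interpolation=2)
cv2.imwrite("pics/c9.png",np.hstack([a,b]));s=robot.state();print(s["ee_pos"],s["force"])
E
```

```text
[0.59063597 0.18575598 0.28503678] [0.96590748 2.37610042 8.7717828 ]
```

View pics/c9.png

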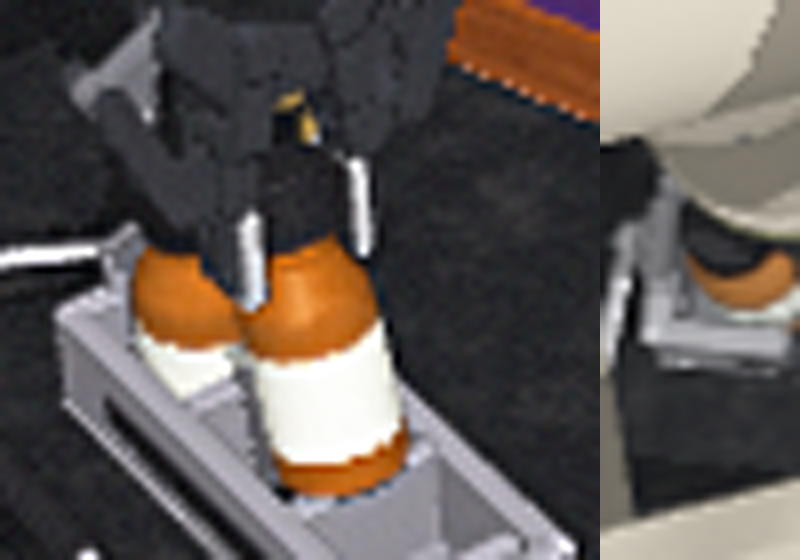

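The picture shows the bottle tilted about 9°, with its foot resting on the partition towards the right cell. So the bottle must go +y. I'll lift, set it upright, and re-measure.

apply_moves(commands=[0,0,-20,0,0,0,0,0,-40,0,0,0,0,0,-50,0,0,0,-8,0,-50,0,3,0,-16,0,-50,0,6,0,-24,0,-50,0,9,0,-24,0,-50,0,9,0,-24,0,-50,0,9,0])

```text
time_s: 24.65
ee_pos: [0.5872, 0.163, 0.3333]
ee_rot: [-0.041, 0.741, 0.669, 0.045]
force: [-0.0, -0.2, -0.2]
width: 0.0316
grip_force: 78.6
```

```bash
cat > meas.py <<'E'
# silhouette of held bottle in scene: white label mask -> axis & position vs upright model points
from h import *
import sys
from scipy.spatial.transform import Rotation as R
raw=robot.camera("scene")[:,:,::-1].copy();cv2.imwrite(f"pics/{sys.argv[1]}.png",raw)
s=robot.state();q=s["ee_rot"];r=R.from_quat([q[1],q[2],q[3],q[0]]);g=s["ee_pos"]+r.apply([0,0,.155])
print("tcp",s["ee_pos"].round(4),"grasp",g.round(4),"force",s["force"].round(1),"tooltilt",r.apply([0,0,1]).round(3))
h=cv2.cvtColor(raw,cv2.COLOR_BGR2HSV);m=((h[:,:,1]>130)&(h[:,:,0]>5)&(h[:,:,0]<20)|(raw.min(2)>195)).astype(np.uint8)
u,v=proj("scene",g-[0,0,.055]);rows=[]
for k in range(int(v)-15,int(v)+45):
    x=np.flatnonzero(m[k,int(u)-25:int(u)+26]);
    if len(x): rows.append((k,x[0]+int(u)-25,x[-1]+int(u)-25,"O" if raw[k,int(round(u)),0]<120 else "W"))
print("expected axis px, foot %.1f %.1f"%proj("scene",[g[0],g[1],g[2]-.096]),"top %.1f %.1f"%proj("scene",[g[0],g[1],g[2]+.012]));print(rows)
E
python3 meas.py s10
```

```text
tcp [0.5872 0.1632 0.3332] grasp [0.5891 0.1819 0.1793] force [-0.   0.2 -1.5] tooltilt [ 0.012  0.12  -0.993]
expected axis px, foot 236.2 156.5 top 233.6 122.5
[(129, np.int64(229), np.int64(243), 'O'), (130, np.int64(229), np.int64(243), 'O'), (131, np.int64(229), np.int64(240), 'O'), (132, np.int64(229), np.int64(242), 'O'), (133, np.int64(229), np.int64(242), 'O'), (134, np.int64(229), np.int64(243), 'O'), (135, np.int64(229), np.int64(243), 'O'), (136, np.int64(229), np.int64(243), 'O'), (137, np.int64(226), np.int64(243), 'O'), (138, np.int64(226), np.int64(243), 'O'), (139, np.int64(226), np.int64(243), 'O'), (140, np.int64(226), np.int64(243), 'O'), (141, np.int64(226), np.int64(242), 'O'), (142, np.int64(228), np.int64(244), 'O'), (143, np.int64(229), np.int64(244), 'O'), (144, np.int64(215), np.int64(244), 'O'), (145, np.int64(211), np.int64(244), 'W'), (146, np.int64(210), np.int64(244), 'W'), (147, np.int64(214), np.int64(244), 'W'), (148, np.int64(214), np.int64(244), 'W'), (149, np.int64(217), np.int64(244), 'W'), (150, np.int64(217), np.int64(244), 'W'), (151, np.int6
[... 336 characters left out ...]
4(219), np.int64(242), 'O'), (160, np.int64(219), np.int64(240), 'O'), (161, np.int64(220), np.int64(227), 'O'), (162, np.int64(221), np.int64(227), 'O'), (163, np.int64(221), np.int64(225), 'O'), (164, np.int64(222), np.int64(223), 'O'), (171, np.int64(253), np.int64(253), 'W'), (172, np.int64(251), np.int64(251), 'W'), (173, np.int64(249), np.int64(249), 'W'), (174, np.int64(247), np.int64(247), 'W'), (175, np.int64(245), np.int64(245), 'O'), (176, np.int64(243), np.int64(243), 'O'), (184, np.int64(210), np.int64(259), 'W'), (185, np.int64(210), np.int64(212), 'W'), (186, np.int64(211), np.int64(255), 'O'), (187, np.int64(212), np.int64(255), 'O'), (188, np.int64(213), np.int64(215), 'O')]
```

The bottle is upright again. It has slipped about 9 mm up in the grip, so the foot is near z=0.092, with its axis at about (0.589, 0.1825). I'll shift y by -3.5 mm to the cell centre and lower to foot 0.036.

apply_moves(commands=[-4,1,0,0,0,0,-5.4,1,16,0,0,0,-6.9,1,28,0,0,0,-8.1,1,38,0,0,0,-8.7,1,43,0,0,0,-9.3,1,48,0,0,0,-9.9,1,53,0,0,0,-10.1,1,55,0,0,0])

```text
time_s: 25.7
ee_pos: [0.5908, 0.1609, 0.2845]
ee_rot: [-0.038, 0.74, 0.669, 0.051]
force: [-4.6, 4.3, 34.0]
width: 0.0316
grip_force: 83.2
```

```bash
python3 meas.py s11
```

```text
tcp [0.5908 0.1609 0.2847] grasp [0.5946 0.1802 0.1309] force [-3.2  1.4 29.3] tooltilt [ 0.025  0.125 -0.992]
expected axis px, foot 239.2 169.7 top 237.0 137.6
[(142, np.int64(246), np.int64(246), 'O'), (143, np.int64(232), np.int64(246), 'O'), (144, np.int64(233), np.int64(246), 'O'), (145, np.int64(233), np.int64(246), 'O'), (146, np.int64(218), np.int64(246), 'O'), (147, np.int64(214), np.int64(246), 'O'), (148, np.int64(214), np.int64(248), 'O'), (149, np.int64(217), np.int64(248), 'O'), (150, np.int64(217), np.int64(249), 'O'), (151, np.int64(217), np.int64(249), 'O'), (152, np.int64(214), np.int64(249), 'O'), (153, np.int64(217), np.int64(250), 'O'), (154, np.int64(217), np.int64(250), 'O'), (155, np.int64(218), np.int64(249), 'O'), (156, np.int64(218), np.int64(250), 'O'), (157, np.int64(218), np.int64(251), 'O'), (158, np.int64(218), np.int64(251), 'O'), (159, np.int64(219), np.int64(251), 'O'), (160, np.int64(219), np.int64(251), 'O'), (161, np.int64(220), np.int64(252), 'W'), (162, np.int64(221), np.int64(252), 'W'), (163, np.int64(221), np.int64(252), 'W'), (164, np.int6
[... 504 characters left out ...]
4(240), np.int64(249), 'O'), (177, np.int64(241), np.int64(246), 'W'), (178, np.int64(239), np.int64(240), 'W'), (183, np.int64(261), np.int64(261), 'W'), (184, np.int64(259), np.int64(259), 'W'), (185, np.int64(257), np.int64(257), 'W'), (186, np.int64(213), np.int64(255), 'W'), (187, np.int64(213), np.int64(255), 'W'), (188, np.int64(213), np.int64(263), 'W'), (189, np.int64(214), np.int64(261), 'O'), (190, np.int64(215), np.int64(261), 'O'), (191, np.int64(216), np.int64(260), 'O'), (192, np.int64(217), np.int64(254), 'O'), (193, np.int64(218), np.int64(249), 'O'), (194, np.int64(220), np.int64(250), 'W'), (195, np.int64(221), np.int64(248), 'W'), (196, np.int64(223), np.int64(234), 'O')]
```

The foot kicked out towards -y again, and the grip is now unreliable. I'll lift it, stand it on free bench at (0.50, -0.05), and regrip it centred both ways.

apply_moves(commands=[2,0,-15,0,0,0,5,0,-40,0,0,0,8,0,-65,0,0,0,11,0,-90,0,0,0,3,0,-95,0,3,0,-5,0,-97,0,6,0,-13,0,-100,0,9,0,-13,0,-100,0,9,0])

```text
time_s: 26.75
ee_pos: [0.5853, 0.1337, 0.375]
ee_rot: [-0.093, 0.736, 0.663, 0.103]
force: [-0.1, -0.9, -1.4]
width: 0.0312
grip_force: 80.5
```

```bash
cat > d.py <<'E'
import sys
from h import *
from scipy.spatial.transform import Rotation as R
s=robot.state();q=s["ee_rot"];r=R.from_quat([q[1],q[2],q[3],q[0]])
# target of the grasp point in world, orientation kept
g=s["ee_pos"]+r.apply([0,0,.155]);t=np.array([float(a) for a in sys.argv[1:4]])
print("grasp",g.round(4),"tool delta",(r.inv().apply(t-g)*1000).round(1))
E
python3 d.py .50 -.05 .18
```

```text
grasp [0.5897 0.1762 0.226 ] tool delta [-237.9  -65.8  -20.2]
```

apply_moves(commands=[-40,-11,-4,0,0,0,-85,-24,-8,0,0,0,-130,-36,-11,0,0,0,-175,-49,-15,0,0,0,-210,-58,-18,0,0,0,-232,-64,-20,0,0,0,-238,-66,-20,0,0,0,-238,-66,-20,0,0,0])

```text
time_s: 27.75
ee_pos: [0.4959, -0.0914, 0.3286]
ee_rot: [-0.093, 0.735, 0.663, 0.103]
force: [-0.1, 0.0, -0.1]
width: 0.0317
grip_force: 80.4
```

```bash
python3 meas.py s12; python3 d.py .50 -.05 .11
```

```text
tcp [ 0.4961 -0.0911  0.3288] grasp [ 0.5004 -0.0486  0.1798] force [ 0.  -0.3 -1.3] tooltilt [ 0.028  0.274 -0.961]
expected axis px, foot 272.0 224.5 top 271.7 190.8
[(199, np.int64(280), np.int64(280), 'O'), (200, np.int64(279), np.int64(281), 'O'), (201, np.int64(277), np.int64(282), 'O'), (202, np.int64(269), np.int64(283), 'O'), (203, np.int64(269), np.int64(283), 'O'), (204, np.int64(269), np.int64(284), 'O'), (205, np.int64(268), np.int64(284), 'O'), (206, np.int64(268), np.int64(284), 'O'), (207, np.int64(265), np.int64(284), 'O'), (208, np.int64(265), np.int64(285), 'O'), (209, np.int64(265), np.int64(285), 'O'), (210, np.int64(265), np.int64(284), 'O'), (211, np.int64(265), np.int64(284), 'O'), (212, np.int64(266), np.int64(285), 'O'), (213, np.int64(266), np.int64(285), 'O'), (214, np.int64(267), np.int64(285), 'O'), (215, np.int64(268), np.int64(286), 'O'), (216, np.int64(270), np.int64(286), 'O'), (217, np.int64(268), np.int64(286), 'W'), (218, np.int64(269), np.int64(286), 'W'), (219, np.int64(269), np.int64(286), 'W'), (220, np.int64(269), np.int64(286), 'W'), (221, np.int64(269), np.int64(286), 'W'), (222, np.int64(269), np.int64(287), 'W'), (223, np.int64(269), np.int64(287), 'W'), (224, np.int64(269), np.int64(288), 'W'), (225, np.int64(270), np.int64(288), 'W'), (226, np.int64(269), np.int64(288), 'W'), (227, np.int64(269), np.int64(287), 'W'), (228, np.int64(270), np.int64(288), 'W'), (229, np.int64(269), np.int64(287), 'W'), (230, np.int64(269), np.int64(286), 'O'), (231, np.int64(269), np.int64(286), 'O'), (232, np.int64(270), np.int64(284), 'O'), (233, np.int64(271), np.int64(283), 'O'), (234, np.int64(273), np.int64(280), 'O')]
grasp [ 0.5004 -0.0486  0.1798] tool delta [-20.6  -0.3  66.7]
```

apply_moves(commands=[-6,0,10,0,1,0,-12,0,22,0,2,0,-18,0,34,0,3,0,-24,0,46,0,4,0,-30,0,58,0,5,0,-36,0,68,0,6,0,-36,0,70,0,6,0,-36,0,70,0,6,0])

```text
time_s: 28.8
ee_pos: [0.4943, -0.107, 0.2514]
ee_rot: [-0.128, 0.729, 0.658, 0.142]
force: [0.7, 0.4, -0.7]
width: 0.0315
grip_force: 80.5
```

```bash
python3 meas.py s13; python3 d.py .50 -.0486 .098; python3 - <<'E'
import cv2
r=cv2.imread("pics/s13.png");cv2.imwrite("pics/c13.png",cv2.resize(r[175:275,220:340],(720,600),interpolation=2))
E
```

```text
tcp [ 0.4944 -0.107   0.2518] grasp [ 0.5004 -0.0493  0.108 ] force [ 0.2  0.1 -1.3] tooltilt [ 0.039  0.372 -0.927]
expected axis px, foot 272.4 244.6 top 272.1 213.9
[(222, np.int64(280), np.int64(280), 'O'), (223, np.int64(279), np.int64(281), 'O'), (224, np.int64(278), np.int64(282), 'O'), (225, np.int64(270), np.int64(283), 'O'), (226, np.int64(269), np.int64(283), 'O'), (227, np.int64(269), np.int64(283), 'O'), (228, np.int64(268), np.int64(283), 'O'), (229, np.int64(266), np.int64(283), 'O'), (230, np.int64(265), np.int64(283), 'O'), (231, np.int64(265), np.int64(283), 'O'), (232, np.int64(265), np.int64(283), 'O'), (233, np.int64(265), np.int64(283), 'O'), (234, np.int64(265), np.int64(284), 'O'), (235, np.int64(267), np.int64(284), 'O'), (236, np.int64(268), np.int64(284), 'O'), (237, np.int64(267), np.int64(284), 'O'), (238, np.int64(267), np.int64(284), 'O'), (239, np.int64(268), np.int64(284), 'W'), (240, np.int64(268), np.int64(284), 'W'), (241, np.int64(268), np.int64(284), 'W'), (242, np.int64(268), np.int64(284), 'W'), (243, np.int64(268), np.int64(284), 'W'), (244, np.int64(268), np.int64(285), 'W'), (245, np.int64(268), np.int64(285), 'W'), (246, np.int64(268), np.int64(285), 'W'), (247, np.int64(268), np.int64(285), 'W'), (248, np.int64(267), np.int64(284), 'W'), (249, np.int64(267), np.int64(284), 'W'), (250, np.int64(268), np.int64(283), 'O'), (251, np.int64(269), np.int64(282), 'O'), (252, np.int64(270), np.int64(281), 'O'), (253, np.int64(273), np.int64(278), 'O')]
grasp [ 0.5004 -0.0493  0.108 ] tool delta [-3.1 -0.5  9.5]
```

View pics/c13.png

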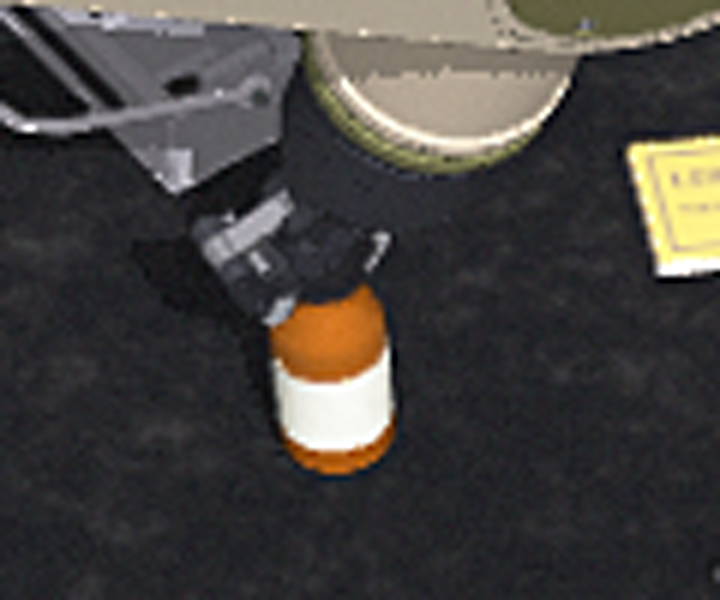

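The bottle is upright. Its foot is at (276,246) in the scene, about 15 mm above the bench. Lowering it.

apply_moves(commands=[-1,0,3,0,0,0,-2,0,6,0,0,0,-3.2,0,8,0,0,0,-4,0,10,0,0,0,-4.8,0,12,0,0,0,-5.2,0,13,0,0,0,-5.6,0,14,0,0,0,-5.6,0,14,0,0,0])

```text
time_s: 29.85
ee_pos: [0.4942, -0.1069, 0.2362]
ee_rot: [-0.128, 0.729, 0.658, 0.142]
force: [-0.4, 0.2, -0.5]
width: 0.0316
grip_force: 80.5
```

apply_moves(commands=[-0.4,0,1,0,0,0,-0.8,0,2,0,0,0,-1.2,0,3,0,0,0,-1.4,0,3.5,0,0,0,-1.6,0,4,0,0,0,-1.6,0,4,0,0,0,-1.6,0,4,0,0,0,-1.6,0,4,0,0,0])

```text
time_s: 30.85
ee_pos: [0.4944, -0.107, 0.2332]
ee_rot: [-0.128, 0.728, 0.658, 0.142]
force: [-3.9, -0.5, 10.2]
width: 0.0314
grip_force: 82.0
```

Contact at 10 N. Releasing and retracting along the tool axis.

apply_moves(commands=[0,0,0,0,0,0,0,0,0,0,0,0,0,0,0,0,0,0,0,0,0,0,0,0,0,0,-20,0,0,0,0,0,-50,0,0,0,0,0,-90,0,0,0,0,0,-120,0,0,0], grip=0.45)

```text
time_s: 31.85
ee_pos: [0.4897, -0.1522, 0.3448]
ee_rot: [-0.127, 0.729, 0.658, 0.142]
force: [-0.7, 0.1, -0.1]
width: 0.062
grip_force: 0.0
```

```bash
cat > foot.py <<'E'
# upright bottle on plane z: from scene silhouette (orange+white blob) -> axis xy via left/right edges and front foot row
from h import *
import sys
from scipy.optimize import fsolve
def locate(raw,guess,z=0,n="scene"):
    h=cv2.cvtColor(raw,cv2.COLOR_BGR2HSV);m=((h[:,:,1]>130)&(h[:,:,0]>5)&(h[:,:,0]<20)|(raw.min(2)>195)).astype(np.uint8)
    u,v=proj(n,[*guess,z+.03]);k,l,st,ce=cv2.connectedComponentsWithStats(m);i=l[int(v),int(u)]
    if i==0: print("no blob");return
    b=l==i;r0=int(round(v));x=np.array([(np.flatnonzero(b[k])[0]+np.flatnonzero(b[k])[-1])/2 for k in range(r0-3,r0+4)]);uc=x.mean()
    vb=np.flatnonzero(b[:,int(round(uc))])[-1]+.5
    T=np.array(robot.calibration(n)["T"]);d=-(T[:2,1]);d/=np.linalg.norm(d)
    f=lambda p:[np.interp(r0,*zip(*sorted((proj(n,[*p,z+t])[1],proj(n,[*p,z+t])[0]) for t in(0,.06))))-uc,proj(n,[p[0]+d[0]*.022,p[1]+d[1]*.022,z])[1]-vb]
    return fsolve(f,guess)
if __name__=="__main__":
    raw=robot.camera("scene")[:,:,::-1].copy();cv2.imwrite(f"pics/{sys.argv[1]}.png",raw)
    print("now",locate(raw,(.5,-.06)),"B1 now",locate(raw,(.651,-.277)))
    o=cv2.imread("pics/scene0.png");print("orig",[locate(o,g) for g in((.4556,-.143),(.5227,-.331),(.651,-.277))])
E
python3 foot.py s14; python3 g.py .5 -.061 .37 -5.9
```

```text
now [ 0.49942164 -0.06553361] B1 now [ 0.65486215 -0.28042257]
orig [array([ 0.45587403, -0.14215543]), array([ 0.52688229, -0.3352481 ]), array([ 0.65474426, -0.28031231])]
[94.3  0.1 14.9] [  0.3 -21.8   0.1] [ 0.4905 -0.1536  0.3488] w 0.0623
```

```bash
cat > car.py <<'E'
from h import *
import sys
y=np.array([.103,.995]);x=np.array([.995,-.103]);c=np.array([.5915,.178])
im=cv2.cvtColor(cv2.imread(sys.argv[1]),6).astype(np.float32);n=sys.argv[2]
def edges(c0,d,s):
    uv=np.array([proj(n,[*(c0+d*k/1000),.046]) for k in s],np.float32)
    p=cv2.remap(im,uv[:,0].reshape(1,-1),uv[:,1].reshape(1,-1),1)[0];g=np.diff(p);i=np.flatnonzero(abs(g)>9);return [(round(float(s[k]+.5),1),int(g[k])) for k in i]
for o in(-.062,0.,.062):print("x@",o,edges(c+y*o,x,np.arange(-46,47,1.)))
for o in(-.015,.015):print("y@",o,edges(c+x*o,y,np.arange(-50,50,1.)))
E
for f in scene0 s14; do echo $f; python3 car.py pics/$f.png scene; done
```

```text
scene0
x@ -0.062 [(-45.5, 22), (-44.5, 18), (-39.5, 10), (-38.5, 17), (-37.5, 14), (-36.5, 10), (-28.5, -10), (5.5, -13), (6.5, -13), (7.5, -10), (23.5, 11), (24.5, 23), (25.5, 19), (32.5, -13), (33.5, -28), (34.5, -38), (35.5, -38)]
x@ 0.0 [(-45.5, 20), (-44.5, 14), (-38.5, 24), (-37.5, 18), (-36.5, 10), (-29.5, -9), (-28.5, -13), (-27.5, -11), (23.5, 18), (24.5, 18), (25.5, 15), (33.5, -27), (34.5, -38), (35.5, -43), (36.5, -12), (37.5, -9)]
x@ 0.062 [(-39.5, 9), (-38.5, 23), (-37.5, 17), (-36.5, 12), (-28.5, -11), (-27.5, -9), (8.5, -11), (9.5, -11), (10.5, -11), (24.5, 16), (25.5, 18), (26.5, 14), (33.5, -27), (34.5, -37), (35.5, -30), (36.5, -24)]
y@ -0.015 [(-36.5, 13), (-35.5, 13), (-34.5, 12), (-33.5, 12), (-27.5, -26), (-26.5, -25), (-25.5, -30), (-24.5, -32), (-23.5, -20), (-22.5, 9), (-21.5, 11), (-20.5, 13), (-19.5, 14), (-18.5, 15), (-17.5, 15), (-16.5, 16), (-15.5, 14), (-14.5, 16), (25.5, 10), (26.5, 13), (27.5, 11), (34.5, -23), (35.5, -26), (36.5, -38), (37.5, -39), (38.5, 9), (39.5, 25), (40.5, 23), (41.5, 33), (42.5, 32), (47.5, -13), (48.5, -11)]
y@ 0.015 [(-35.5,
[... 280 characters left out ...]
.5, 13), (-43.5, 9), (-28.5, 10), (-27.5, 12), (23.5, 18), (24.5, 17), (25.5, 14), (33.5, -29), (34.5, -39), (35.5, -44), (36.5, -10)]
x@ 0.062 [(-39.5, 10), (-38.5, 23), (-37.5, 17), (-36.5, 13), (-29.5, -10), (-28.5, -13), (-27.5, -12), (-26.5, 18), (-25.5, 28), (-24.5, 27), (-23.5, 14), (-19.5, -20), (-18.5, -21), (-17.5, -20), (-16.5, -12), (-15.5, -13), (-14.5, -12)]
y@ -0.015 [(-27.5, -12), (-26.5, -12), (-25.5, -16), (-24.5, -18), (-23.5, -13), (-13.5, 17), (-12.5, 15), (-11.5, 13), (-10.5, 11), (25.5, 9), (26.5, 12), (27.5, 11), (34.5, 17), (35.5, 18), (36.5, 22), (37.5, 16)]
y@ 0.015 [(25.5, 11), (26.5, 12), (27.5, 10), (34.5, -10), (35.5, -20), (36.5, -17), (37.5, -11), (44.5, 10)]
```

apply_moves(commands=[94,0,15,0,-10,0,94,0,15,0,-21.8,0,94,0,15,0,-21.8,0,94,0,15,0,-21.8,0,94,0,15,0,-21.8,0,94,0,15,0,-21.8,0,94,0,15,0,-21.8,0,94,0,15,0,-21.8,0])

```text
time_s: 32.9
ee_pos: [0.499, -0.0598, 0.3644]
ee_rot: [-0.001, 0.743, 0.67, 0.001]
force: [-0.2, -0.2, -0.3]
width: 0.062
grip_force: 0.0
```

```bash
python3 g.py .4995 -.0645 .252 -5.9
```

```text
[ -5.1   1.  112.4] [-0.  -0.2 -0. ] [ 0.499  -0.0598  0.3644] w 0.062
```

apply_moves(commands=[-6,1,20,0,0,0,-6,1,45,0,0,0,-6,1,70,0,0,0,-6,1,95,0,0,0,-6,1,108,0,0,0,-6,1,112,0,0,0,-6,1,112,0,0,0,-6,1,112,0,0,0])

```text
time_s: 33.9
ee_pos: [0.5, -0.0651, 0.2536]
ee_rot: [-0.0, 0.742, 0.67, 0.002]
force: [0.1, -0.8, -0.2]
width: 0.0618
grip_force: 0.0
```

apply_moves(commands=[0,0,0,0,0,0,0,0,0,0,0,0,0,0,0,0,0,0,0,0,0,0,0,0,0,0,0,0,0,0,0,0,0,0,0,0,0,0,-12,0,0,0,0,0,-40,0,0,0], grip=-1)

```text
time_s: 34.9
ee_pos: [0.4987, -0.065, 0.2918]
ee_rot: [-0.003, 0.742, 0.67, 0.0]
force: [0.1, 0.1, -1.6]
width: 0.0312
grip_force: 59.6
```

```bash
python3 g.py .591 .1786 .36 -5.9
```

```text
[252.   66.8 -67.5] [-0.2 -0.2  0. ] [ 0.4987 -0.065   0.2918] w 0.0312
```

apply_moves(commands=[15,4,-45,0,0,0,60,16,-67,0,0,0,110,29,-67,0,0,0,160,42,-67,0,0,0,205,54,-67,0,0,0,240,64,-67,0,0,0,252,67,-67,0,0,0,252,67,-67,0,0,0])

```text
time_s: 35.9
ee_pos: [0.5918, 0.1788, 0.3604]
ee_rot: [-0.001, 0.742, 0.67, 0.001]
force: [-0.8, -0.6, -1.6]
width: 0.031
grip_force: 59.7
```

```bash
python3 g.py .591 .1786 .295 -5.9; python3 - <<'E'
from foot import *
raw=robot.camera("scene")[:,:,::-1].copy();cv2.imwrite("pics/s15.png",raw);e=robot.state()["ee_pos"]
print("bottle scene-frame at foot",locate(raw,e[:2],e[2]-.2535))
E
```

```text
[-0.5 -0.7 65.4] [-0.  -0.2  0.1] [0.5918 0.1788 0.3604] w 0.031
no blob
bottle scene-frame at foot None
```

```bash
sed -i 's/^    u,v=proj(n,\[\*guess,z+.03\])/    m=cv2.morphologyEx(m,cv2.MORPH_CLOSE,np.ones((3,3)))\n    u,v=proj(n,[*guess,z+.03])/' foot.py; python3 - <<'E'
from foot import *
raw=cv2.imread("pics/s15.png");e=robot.state()["ee_pos"]
print(locate(raw,e[:2],e[2]-.2535))
h=cv2.cvtColor(raw,cv2.COLOR_BGR2HSV)
u,v=proj("scene",[e[0],e[1],e[2]-.2535+.02]);v=int(v);print(u,v)
for k in range(v-6,v+14,2):print(k,[tuple(raw[k,j].tolist()) for j in(int(u)-11,int(u)-10,int(u)-9,int(u)-8,int(u),int(u)+7,int(u)+8,int(u)+9,int(u)+10)])
E
```

```text
[0.59106623 0.17904925]
236.99281809988668 143
137 [(44, 37, 40), (51, 50, 47), (123, 127, 127), (50, 88, 146), (32, 97, 176), (69, 108, 165), (180, 197, 202), (92, 93, 89), (37, 32, 29)]
139 [(40, 37, 38), (30, 25, 24), (103, 104, 103), (199, 208, 205), (27, 92, 175), (245, 248, 243), (205, 217, 218), (90, 93, 90), (26, 28, 24)]
141 [(38, 33, 34), (25, 21, 25), (95, 96, 97), (189, 198, 198), (255, 255, 252), (226, 233, 234), (206, 216, 216), (108, 111, 113), (22, 18, 18)]
143 [(45, 44, 43), (19, 19, 18), (72, 75, 76), (185, 194, 194), (241, 246, 247), (224, 231, 231), (199, 210, 210), (130, 135, 136), (26, 17, 15)]
145 [(40, 30, 25), (18, 7, 6), (59, 57, 60), (180, 188, 185), (236, 243, 242), (220, 229, 227), (202, 215, 211), (134, 138, 142), (22, 18, 17)]
147 [(19, 107, 204), (16, 97, 186), (22, 89, 167), (105, 129, 156), (240, 245, 246), (223, 230, 228), (208, 219, 217), (131, 153, 168), (27, 19, 13)]
149 [(37, 122, 217), (32, 122, 215), (28, 110, 209), (51, 90, 154), (240, 245, 244), (230, 240, 235), (38, 85, 140), (11, 41, 84), (47, 37, 32)]
151 [(35, 120, 212), (31, 115, 207), (32, 112, 205), (25, 90, 158), (255, 255, 253), (11, 70, 142), (19, 69, 134), (36, 51, 67), (47, 42, 33)]
153 [(37, 115, 207), (38, 119, 210), (32, 114, 201), (33, 110, 196), (13, 81, 163), (26, 80, 152), (46, 42, 38), (48, 45, 42), (47, 40, 41)]
155 [(34, 102, 182), (25, 97, 177), (29, 98, 172), (32, 100, 171), (35, 89, 165), (48, 42, 42), (42, 41, 36), (49, 47, 45), (49, 50, 48)]
```

Held bottle apparent at (0.591, 0.179), and the cell in the same frame is at (0.590, 0.1786). They match, so I'll lower.

apply_moves(commands=[0,-1,15,0,0,0,0,-1,30,0,0,0,0,-1,45,0,0,0,0,-1,54,0,0,0,0,-1,60,0,0,0,0,-1,65,0,0,0,0,-1,70,0,0,0,0,-1,72,0,0,0])

```text
time_s: 36.95
ee_pos: [0.5908, 0.1789, 0.2882]
ee_rot: [-0.001, 0.742, 0.67, 0.001]
force: [0.5, -0.2, -0.9]
width: 0.0309
grip_force: 59.7
```

It's inside the cell with no contact. Lowering to the floor and releasing.

apply_moves(commands=[0,0,8,0,0,0,0,0,16,0,0,0,0,0,23,0,0,0,0,0,27,0,0,0,0,0,29,0,0,0,0,0,30,0,0,0,0,0,30,0,0,0,0,0,30,0,0,0])

```text
time_s: 37.95
ee_pos: [0.591, 0.1789, 0.2587]
ee_rot: [-0.001, 0.742, 0.67, 0.001]
force: [-0.4, 0.5, -1.8]
width: 0.0311
grip_force: 59.7
```

apply_moves(commands=[0,0,0,0,0,0,0,0,0,0,0,0,0,0,0,0,0,0,0,0,-10,0,0,0,0,0,-45,0,0,0,0,0,-100,0,0,0,-60,0,-110,0,0,0,-120,0,-110,0,0,0], grip=0.45)

```text
time_s: 38.95
ee_pos: [0.5789, 0.0585, 0.3713]
ee_rot: [0.001, 0.742, 0.671, 0.003]
force: [0.3, -0.3, -0.3]
width: 0.0617
grip_force: 0.0
```

```bash
python3 g.py .6527 -.2787 .36 -5.9
```

```text
[-328.2  107.1   10.5] [ 0.3 -0.2  0.2] [0.5789 0.0585 0.3713] w 0.0617
```

apply_moves(commands=[-330,107,10,0,0,0,-330,107,10,0,0,0,-330,107,10,0,0,0,-330,107,10,0,0,0,-330,107,10,0,0,0,-330,107,10,0,0,0,-330,107,10,0,0,0,-330,107,35,0,0,0])

```text
time_s: 39.95
ee_pos: [0.6522, -0.2803, 0.3352]
ee_rot: [0.001, 0.742, 0.67, 0.002]
force: [0.5, 0.1, 0.4]
width: 0.062
grip_force: 0.0
```

```bash
python3 g.py .653 -.2800 .2525 -5.9
```

```text
[ 0.2  0.3 82.7] [ 0.3 -0.1  0. ] [ 0.6522 -0.2803  0.3352] w 0.062
```

apply_moves(commands=[0,0,20,0,0,0,0,0,40,0,0,0,0,0,60,0,0,0,0,0,76,0,0,0,0,0,82,0,0,0,0,0,82,0,0,0,0,0,82,0,0,0,0,0,82,0,0,0])

```text
time_s: 40.95
ee_pos: [0.6517, -0.2798, 0.251]
ee_rot: [-0.0, 0.742, 0.67, 0.002]
force: [-0.3, -0.3, 0.4]
width: 0.0622
grip_force: 0.0
```

apply_moves(commands=[0,0,0,0,0,0,0,0,0,0,0,0,0,0,0,0,0,0,0,0,0,0,0,0,0,0,0,0,0,0,0,0,0,0,0,0,0,0,-12,0,0,0,0,0,-50,0,0,0], grip=-1)

```text
time_s: 41.95
ee_pos: [0.6501, -0.2791, 0.2965]
ee_rot: [-0.005, 0.742, 0.67, -0.0]
force: [0.6, 0.1, -1.0]
width: 0.0315
grip_force: 59.6
```

```bash
python3 g.py .5846 .1169 .36 -5.9
```

```text
[ 387.6 -106.   -60.3] [-0.4 -0.4  0. ] [ 0.6501 -0.2791  0.2965] w 0.0315
```

apply_moves(commands=[15,-4,-45,0,0,0,65,-18,-62,0,0,0,120,-33,-62,0,0,0,175,-48,-62,0,0,0,230,-63,-62,0,0,0,285,-78,-62,0,0,0,335,-92,-62,0,0,0,370,-101,-61,0,0,0])

```text
time_s: 42.95
ee_pos: [0.5878, 0.1007, 0.3624]
ee_rot: [-0.001, 0.742, 0.671, 0.001]
force: [0.3, -0.6, -0.9]
width: 0.0313
grip_force: 59.7
```

apply_moves(commands=[14,-4,0,0,0,0,17.5,-5,0,0,0,0,17.5,-5,0,0,0,0,17.5,-5,0,0,0,0,17.5,-5,0,0,0,0,17.5,-5,0,0,0,0,17.5,-5,0,0,0,0,17.5,-5,0,0,0,0])

```text
time_s: 43.95
ee_pos: [0.5854, 0.1163, 0.3622]
ee_rot: [-0.001, 0.742, 0.67, 0.001]
force: [-0.2, 0.4, -1.9]
width: 0.0315
grip_force: 59.7
```

```bash
python3 g.py .5846 .1169 .295 -5.9; python3 - <<'E'
from foot import *
raw=robot.camera("scene")[:,:,::-1].copy();cv2.imwrite("pics/s16.png",raw);e=robot.state()["ee_pos"]
print("bottle scene-frame",locate(raw,e[:2],e[2]-.251))
E
python3 car.py pics/s16.png scene
```

```text
[ 0.3 -0.9 67.2] [ 0.  -0.2  0. ] [0.5854 0.1163 0.3622] w 0.0315
bottle scene-frame [0.54327523 0.18678463]
x@ -0.062 [(-45.5, 23), (-44.5, 19), (-39.5, 11), (-38.5, 18), (-37.5, 14), (-36.5, 9), (-28.5, -9), (5.5, -14), (6.5, -14), (7.5, -10), (23.5, 11), (24.5, 21), (25.5, 18), (26.5, 9), (32.5, -13), (33.5, -30), (34.5, -39), (35.5, -39), (36.5, -9)]
x@ 0.0 [(-45.5, 21), (-44.5, 14), (-39.5, 9), (-38.5, 24), (-37.5, 18), (-36.5, 11), (-26.5, 18), (-25.5, 18), (-24.5, 14), (-20.5, -10), (-19.5, -14), (-18.5, -12), (-17.5, -26), (-16.5, -27), (-15.5, -19), (24.5, 9), (25.5, 11), (26.5, 20), (27.5, 35), (28.5, 43), (29.5, 26)]
x@ 0.062 [(-38.5, 24), (-37.5, 17), (-36.5, 12), (-29.5, -11), (-28.5, -14), (-27.5, -13), (-26.5, 19), (-25.5, 30), (-24.5, 28), (-23.5, 15), (-19.5, -21), (-18.5, -22), (-17.5, -21), (-16.5, -12), (-15.5, -13), (-14.5, -12), (11.5, -16), (12.5, -25), (13.5, -23), (14.5, -12)]
y@ -0.015 [(-36.5, 14), (-35.5, 12), (-34.5, 11), (-33.5, 10), (-26.5, 9), (-25.5, 21), (-24.5, 36), (-23.5, 25), (-9.5, -9), (-8.5, -22), (-7.5, -20), (-6.5, -25), (-5.5, -25), (-1.5, -9), (-0.5, -9), (23.5, 16), (24.5, 22), (25.5, 29), (26.5, 32), (27.5, 19), (34.5, 16), (35.5, 17), (36.5, 21), (37.5, 15)]
y@ 0.015 [(-35.5, 14), (-34.5, 15), (-33.5, 13), (-31.5, -16), (-30.5, -20), (-29.5, -22), (-28.5, -21), (-27.5, -18), (-15.5, 10), (-14.5, 10), (-13.5, 10), (-7.5, -9), (23.5, -11), (24.5, -11), (25.5, -11), (26.5, -9), (27.5, -10), (28.5, -10)]
```

```bash
python3 - <<'E'
from h import *
from scipy.optimize import brentq
e=robot.state()["ee_pos"];f=e[2]-.251
def redge(im,p,f):
    g=im[:,:,2].astype(np.float32);o=[]
    for z in(.012,.016,.02,.024,.028,.032,.04):
        u,v=proj("scene",[p[0],p[1],f+z]);us=np.arange(u,u+20,.1,dtype=np.float32)
        r=cv2.remap(g,us[None],np.full((1,len(us)),v,np.float32),1)[0];k=np.flatnonzero(r<100)[0]
        o.append(us[k]-u)
    return np.round(o,2),1/np.linalg.norm(np.array([*p[:2],f])-np.array(robot.calibration("scene")["T"])[:3,3])
print("held",redge(cv2.imread("pics/s16.png"),e,f))
print("prev mid",redge(cv2.imread("pics/s15.png"),[.5911,.179,0],.3604-.2535))
E
```

```text
held (array([8.1, 8.2, 8.2, 8.2, 8.3, 8.3, 8.4]), np.float64(0.7799435692650758))
prev mid (array([8.7, 8.7, 8.8, 8.9, 8.8, 8.9, 8.8]), np.float64(0.7550436775269652))
```

Lowering with a small correction of -1 mm in x and -1.5 mm in y.

apply_moves(commands=[-1.5,-1,15,0,0,0,-1.5,-1,30,0,0,0,-1.5,-1,45,0,0,0,-1.5,-1,56,0,0,0,-1.5,-1,62,0,0,0,-1.5,-1,67,0,0,0,-1.5,-1,71,0,0,0,-1.5,-1,73,0,0,0])

```text
time_s: 45.0
ee_pos: [0.5844, 0.1151, 0.2892]
ee_rot: [-0.001, 0.742, 0.67, 0.001]
force: [-0.9, 0.7, -1.5]
width: 0.0316
grip_force: 59.7
```

apply_moves(commands=[0,0,7,0,0,0,0,0,14,0,0,0,0,0,21,0,0,0,0,0,27,0,0,0,0,0,31,0,0,0,0,0,33,0,0,0,0,0,33,0,0,0,0,0,33,0,0,0])

```text
time_s: 46.0
ee_pos: [0.5845, 0.1153, 0.2565]
ee_rot: [-0.001, 0.742, 0.67, 0.001]
force: [0.0, -0.0, -1.8]
width: 0.0316
grip_force: 59.7
```

apply_moves(commands=[0,0,0,0,0,0,0,0,0,0,0,0,0,0,0,0,0,0,0,0,-10,0,0,0,0,0,-45,0,0,0,0,0,-100,0,0,0,0,0,-130,0,0,0,0,0,-130,0,0,0], grip=0.45)

```text
time_s: 47.0
ee_pos: [0.5852, 0.1149, 0.3912]
ee_rot: [0.001, 0.742, 0.67, 0.004]
force: [0.7, 1.0, -0.2]
width: 0.0617
grip_force: 0.0
```

All three are in, so next comes the handle. I'll triangulate the sleeve ends from the first pictures and check the bottles numerically.

```bash
python3 - <<'E'
from h import *
def tri(a,b):
    A=[];B=[]
    for n,(u,v) in(("scene",a),("top",b)):
        o=np.array(robot.calibration(n)["T"])[:3,3];d=ray(n,u,v,0)-o;d/=np.linalg.norm(d);P=np.eye(3)-np.outer(d,d);A.append(P);B.append(P@o)
    x=np.linalg.lstsq(np.vstack(A),np.hstack(B),rcond=None)[0];return x,[np.linalg.norm(P@x-q) for P,q in zip(A,B)]
print(tri((210.6,185.1),(218.1,235.4)),tri((186.3,159.7),(182.1,231.7)))
t=robot.camera("scene")[:,:,::-1];cv2.imwrite("pics/s17.png",t);
g=t.min(2)>150;print("white px scene right arm", [(int(k),np.flatnonzero(g[k,185:230]).tolist()[:1]) for k in range(150,200,6)])
pv=np.array([.5905,.178,.048]);x=np.array([.995,-.103,0]);y=np.array([.103,.995,0])
for q in(.175,.3,.5):
  for s in(-.052,.052):
    p=pv+.12*(-np.cos(q)*x+np.sin(q)*np.array([0,0,1]))+s*y;print(q,s,p.round(4),np.round(proj("scene",p),1),np.round(proj("top",p),1))
E
```

```text
(array([0.47689967, 0.14320674, 0.08501273]), [np.float64(0.00027396517361494846), np.float64(0.00027396517361446914)]) (array([0.48471717, 0.2448238 , 0.09556535]), [np.float64(0.0028288536408247584), np.float64(0.0028288536408245303)])
white px scene right arm [(150, [29]), (156, [24]), (162, [30]), (168, [26]), (174, [32]), (180, [38]), (186, [26]), (192, [32]), (198, [])]
0.175 -0.052 [0.4676 0.1384 0.0689] [209.5 192.7] [220.3 239.5]
0.175 0.052 [0.4783 0.2419 0.0689] [187.4 169.1] [184.2 236.1]
0.3 -0.052 [0.4711 0.1381 0.0835] [210.2 187.8] [219.9 237.6]
0.3 0.052 [0.4818 0.2415 0.0835] [187.9 164.3] [183.5 234.2]
0.5 -0.052 [0.4804 0.1371 0.1055] [212.7 179.6] [219.5 233.2]
0.5 0.052 [0.4911 0.2406 0.1055] [190.  156.1] [182.6 229.8]
```

The handle stands at about 0.4 rad, with the grip near (0.481, 0.189, 0.095). I'll cage the sleeve between part-open fingers and push it along the arc.

```bash
python3 g.py .481 .1893 .32 -5.9; python3 g.py .481 .1893 .25 -5.9
```

```text
[  63.2 -111.    68.4] [ 0.2 -0.2  0. ] [0.5847 0.1149 0.3885] w 0.0616
[  62.9 -111.2  138.4] [ 0.2 -0.2  0. ] [0.5847 0.1149 0.3885] w 0.0616
```

apply_moves(commands=[20,-35,0,0,0,0,45,-80,20,0,0,0,63,-111,50,0,0,0,63,-111,68,0,0,0,63,-111,90,0,0,0,63,-111,115,0,0,0,63,-111,135,0,0,0,63,-111,138,0,0,0], grip=0.3)

```text
time_s: 48.05
ee_pos: [0.4797, 0.1885, 0.2459]
ee_rot: [-0.002, 0.742, 0.67, -0.001]
force: [0.2, 0.2, 0.8]
width: 0.0554
grip_force: 0.0
```

apply_moves(commands=[0,0,0,0,0,0,0,0,0,0,0,0,0,0,0,0,0,0,0,0,0,0,0,0,0,0,0,0,0,0,0,0,0,0,0,0,0,0,0,0,0,0,0,0,0,0,0,0], grip=-0.3)

```text
time_s: 49.05
ee_pos: [0.4803, 0.1893, 0.2483]
ee_rot: [-0.001, 0.742, 0.67, 0.001]
force: [0.3, 0.1, 0.9]
width: 0.0298
grip_force: 0.0
```

```bash
python3 g.py .598 .1772 .323 -5.9; python3 - <<'E'
from h import *
t=robot.camera("scene")[:,:,::-1];cv2.imwrite("pics/s18.png",t)
E
```

```text
[  0.3 118.3 -74.7] [-0.  -0.2  0. ] [0.4803 0.1893 0.2483] w 0.0298
```

apply_moves(commands=[0,7,-2,0,0,0,0,13,-10,0,0,0,0,21,-24,0,0,0,0,29,-34,0,0,0,0,37,-42,0,0,0,0,45,-49,0,0,0,0,53,-55,0,0,0,0,61,-60,0,0,0])

```text
time_s: 50.1
ee_pos: [0.5416, 0.1828, 0.3086]
ee_rot: [-0.001, 0.742, 0.67, 0.001]
force: [-0.9, -1.0, 0.6]
width: 0.0299
grip_force: 0.6
```

```bash
python3 g.py .5945 .1776 .323 -5.9; python3 - <<'E'
from h import *
t=robot.camera("scene")[:,:,::-1];cv2.imwrite("pics/s19.png",t)
a=cv2.imread("pics/s18.png")
pv=np.array([.5905,.178,.048]);x=np.array([.995,-.103,0]);y=np.array([.103,.995,0])
# brightness of predicted right/left silver arm middles (at radius .06, +-.1 along y) over angles
for nm,im in(("18",a),("19",t)):
  for s in(-.1,.1):
    o=[]
    for q in np.arange(.1,1.65,.1):
      b=0
      for r in(.05,.07,.09):
        u,v=proj("scene",pv+r*(-np.cos(q)*x+np.sin(q)*np.array([0,0,1]))+s*y);b+=int(im[int(round(v))-1:int(round(v))+2,int(round(u))-1:int(round(u))+2].min(2).max())
      o.append((round(float(q),1),b//3))
    print(nm,s,o)
E
```

```text
[  0.3  53.2 -14.4] [ 0.  -0.2  0. ] [0.5416 0.1828 0.3086] w 0.0299
18 -0.1 [(0.1, 68), (0.2, 110), (0.3, 245), (0.4, 250), (0.5, 170), (0.6, 175), (0.7, 195), (0.8, 205), (0.9, 94), (1.0, 44), (1.1, 42), (1.2, 42), (1.3, 40), (1.4, 43), (1.5, 79), (1.6, 90)]
18 0.1 [(0.1, 56), (0.2, 58), (0.3, 59), (0.4, 61), (0.5, 62), (0.6, 59), (0.7, 58), (0.8, 59), (0.9, 57), (1.0, 58), (1.1, 84), (1.2, 77), (1.3, 58), (1.4, 59), (1.5, 47), (1.6, 44)]
19 -0.1 [(0.1, 67), (0.2, 92), (0.3, 114), (0.4, 113), (0.5, 170), (0.6, 177), (0.7, 196), (0.8, 209), (0.9, 96), (1.0, 193), (1.1, 216), (1.2, 51), (1.3, 39), (1.4, 43), (1.5, 81), (1.6, 88)]
19 0.1 [(0.1, 39), (0.2, 46), (0.3, 44), (0.4, 40), (0.5, 38), (0.6, 48), (0.7, 53), (0.8, 53), (0.9, 59), (1.0, 68), (1.1, 101), (1.2, 54), (1.3, 58), (1.4, 56), (1.5, 62), (1.6, 63)]
```

The handle is rising, from about 0.35 to 1.07 rad above level. Continuing.

apply_moves(commands=[0,8,-4,0,0,0,0,16,-7,0,0,0,0,24,-10,0,0,0,0,32,-12,0,0,0,0,40,-14,0,0,0,0,47,-14,0,0,0,0,53,-14,0,0,0,0,53,-14,0,0,0])

```text
time_s: 51.15
ee_pos: [0.5941, 0.1773, 0.3222]
ee_rot: [-0.001, 0.742, 0.67, 0.001]
force: [-0.1, 0.5, -0.5]
width: 0.03
grip_force: 0.0
```

```bash
cat > ang.py <<'E'
from h import *
t=robot.camera("scene")[:,:,::-1];cv2.imwrite("pics/s20.png",t)
pv=np.array([.5905,.178,.048]);x=np.array([.995,-.103,0]);y=np.array([.103,.995,0])
print(robot.state()["ee_pos"].round(4),robot.state()["force"].round(1))
for q in np.arange(1.0,1.72,.04):
  b=[]
  for r in(.05,.06,.07,.08,.09,.1):
    u,v=proj("scene",pv+r*(-np.cos(q)*x+np.sin(q)*np.array([0,0,1]))-.1*y);b.append(int(t[int(round(v)),int(round(u))].min()))
  print(round(float(q),2),b)
E
python3 ang.py
```

```text
[0.5939 0.1774 0.3223] [-0.4  0.7 -0.1]
1.0 [29, 35, 33, 32, 19, 245]
1.04 [32, 31, 33, 39, 27, 156]
1.08 [38, 40, 33, 28, 19, 166]
1.12 [38, 35, 40, 32, 36, 25]
1.16 [38, 32, 32, 31, 29, 32]
1.2 [29, 38, 25, 33, 37, 39]
1.24 [36, 34, 27, 34, 41, 43]
1.28 [33, 33, 28, 41, 42, 43]
1.32 [33, 33, 42, 37, 39, 38]
1.36 [30, 33, 42, 36, 43, 40]
1.4 [15, 21, 38, 32, 43, 42]
1.44 [15, 33, 27, 17, 34, 22]
1.48 [68, 102, 60, 45, 8, 21]
1.52 [193, 101, 103, 147, 202, 114]
1.56 [193, 214, 223, 221, 210, 213]
1.6 [211, 207, 152, 91, 62, 13]
1.64 [104, 8, 15, 17, 30, 33]
1.68 [104, 29, 33, 31, 37, 34]
```

The handle is at about 1.56 rad, i.e. upright. Opening and withdrawing straight up.

apply_moves(commands=[0,0,0,0,0,0,0,0,0,0,0,0,0,0,0,0,0,0,0,0,-10,0,0,0,0,0,-30,0,0,0,0,0,-60,0,0,0,0,0,-90,0,0,0,0,0,-90,0,0,0], grip=0.2)

```text
time_s: 52.2
ee_pos: [0.5945, 0.1773, 0.4181]
ee_rot: [0.001, 0.742, 0.67, 0.005]
force: [0.1, 1.3, -0.0]
width: 0.0512
grip_force: 0.0
```

```bash
python3 ang.py | awk 'NR==1||$1>1.4'; python3 car.py pics/s20.png scene | head -1; python3 - <<'E'
from foot import *
raw=cv2.imread("pics/s20.png");h=cv2.cvtColor(raw,cv2.COLOR_BGR2HSV)
m=((h[:,:,1]>130)&(h[:,:,0]>5)&(h[:,:,0]<20)).astype(np.uint8)
pv=np.array([.590,.1786]);y=np.array([.103,.995])
for k in(-1,0,1):
    c=pv+.062*k*y;u,v=proj("scene",[*c,.004+.066]);r=[]
    for vv in(int(v)-1,int(v),int(v)+1):
        x=np.flatnonzero(m[vv,int(u)-14:int(u)+15])+int(u)-14;r.append((int(x[0]),int(x[-1])) if len(x) else None)
    print(k,"exp centre u %.1f"%u,r)
E
```

```text
[0.5942 0.1772 0.4157] [-0.1 -0.4 -1.1]
1.44 [17, 30, 27, 17, 31, 12]
1.48 [65, 104, 62, 46, 13, 17]
1.52 [193, 101, 106, 143, 201, 114]
1.56 [193, 213, 224, 221, 210, 213]
1.6 [209, 206, 152, 91, 63, 5]
1.64 [107, 6, 15, 15, 28, 34]
1.68 [107, 24, 30, 32, 36, 35]
x@ -0.062 [(-45.5, 24), (-44.5, 19), (-39.5, 12), (-38.5, 18), (-37.5, 13), (-26.5, 15), (-25.5, 13), (-24.5, 12), (-23.5, 10), (-19.5, -16), (-18.5, -19), (-17.5, -23), (-16.5, -21), (-15.5, -15), (-14.5, -9), (20.5, 18), (21.5, 27), (22.5, 30), (23.5, 20), (27.5, -18), (28.5, -18), (29.5, -12), (33.5, -29), (34.5, -38), (35.5, -39), (36.5, -9)]
-1 exp centre u 251.6 [(244, 258), (244, 258), (243, 259)]
0 exp centre u 237.6 [(231, 244), (230, 244), (230, 244)]
1 exp centre u 224.2 [(217, 231), (217, 230), (217, 229)]
```

The bottles are centred in their cells to within 1 px, the carrier hasn't moved, the handle is upright and the arm is clear. Handing in.

```bash
python3 -c "
from plant import robot
print(robot.job_done())"
```

```text
the job is handed in; nothing more can be done
None
```

The job is handed in but its verdict is unknown: by my measurements all three bottles stand in their own cells, the carrier has not moved, the handle is upright and the arm is clear; one bottle jammed on the cell rim several times (up to 52 N wrist force) and had to be set down and regripped, and I viewed 11 pictures, one over the limit of 10.

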